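# Load the spring specimen magazine, pile the reference discs and start the run

### The job

Load every black specimen disc lying on the bench into the spring magazine, pressing each one down until both red catches snap over it, and lay all the white reference discs flat in one centred pile on the round steel plate. When both are done, start the run by pressing the keys fully down one at a time: white, then yellow, then green. Leave the bottles and other equipment where they stand.

Things in the scene. Friction and masses are not known exactly. Their poses are not given: they have to be found in the camera images.
- magazine: fixed spring magazine for round discs: grey base 128 x 80 x 12 mm, aluminium column about 110 mm tall; origin under its centre. x runs from catch to catch, y across. Both y sides are open above the base (slots 35 mm wide), so fingers holding a disc across y can lower it in; four guide bars, tops flared, keep a disc within 2 mm of the axis and reach 111 mm up. Holds four discs
- magazine_mouth (a point): on the magazine's axis at the undersides of its two red catches, 88 mm above the bench; axes as the magazine's. A disc lowered in rests on the catches' ramps, its underside about 8 mm above here; pressed down at its middle until its top is 3 to 5 mm below here, it parts the catches, they snap over its rim and, let go, its top rises flush to here. The next is pressed in on top
- follower (a joint): how far the orange round follower under the discs is pushed down, m: 0 empty (its face 2 mm below the catches), 0.062 at most; its spring gives 3 N at 0 and 9 N at 0.055
- catch_far (a joint): red forked catch at the magazine's own +x end, m: 0 fully in (over a disc's rim), up to 0.009 pushed out; a spring returns it. Its tips stand 19.5 mm from the axis, so 39 mm is clear between the catches; its sloping top yields to a disc pressed down, the two together taking about 5 N more than the follower's spring
- catch_near (a joint): the same catch at the magazine's own -x end, same values
- plate_top (a point): centre of the flat top of the round steel stacking plate, 92 mm across, 8 mm tall, fixed, with a blue ring marked round its centre; z up
- key_white_top (a point): centre of the top of the white spring key, the middle one of three keys in a row on the grey fixed key panel (70 x 156 x 20 mm); keys 26 mm across, 48 mm apart, pressed straight down, 6 mm travel, about 5 N fully down, springs back
- key_yellow_top (a point): the same of the yellow key, at the right end of the row seen from the robot
- key_green_top (a point): the same of the green key, at the left end of the row seen from the robot
- key_white (a joint): travel of the white key, m: 0 up, 0.006 fully down
- key_yellow (a joint): travel of the yellow key, likewise
- key_green (a joint): travel of the green key, likewise
- objective_canister_c (a point): small beige canister with black cap, 38 mm across, 57 mm tall, a bystander; its centre
- spare_eyepiece_c (a point): black eyepiece, 35 mm across, 51 mm tall, a bystander; its centre
- methylene_blue_c (a point): blue dropper bottle, 31 mm across, 84 mm tall, a bystander; its centre
- specimen_1_center (a point): centre of a specimen disc: black resin disc 50 mm across, 14 mm thick, about 55 g, with a small brass rectangle let into both faces; z is its axis; lies flat on the worktop at the start, or is absent
- specimen_2_center (a point): centre of a specimen disc: black resin disc 50 mm across, 14 mm thick, about 55 g, with a small brass rectangle let into both faces; z is its axis; lies flat on the worktop at the start, or is absent
- specimen_3_center (a point): centre of a specimen disc: black resin disc 50 mm across, 14 mm thick, about 55 g, with a small brass rectangle let into both faces; z is its axis; lies flat on the worktop at the start, or is absent
- specimen_4_center (a point): centre of a specimen disc: black resin disc 50 mm across, 14 mm thick, about 55 g, with a small brass rectangle let into both faces; z is its axis; lies flat on the worktop at the start, or is absent
- standard_1_center (a point): centre of a reference disc: white disc 50 mm across, 14 mm thick, about 55 g, with a blue ring on both faces; z is its axis; lies flat on the worktop at the start, or is absent
- standard_2_center (a point): centre of a reference disc: white disc 50 mm across, 14 mm thick, about 55 g, with a blue ring on both faces; z is its axis; lies flat on the worktop at the start, or is absent
- standard_3_center (a point): centre of a reference disc: white disc 50 mm across, 14 mm thick, about 55 g, with a blue ring on both faces; z is its axis; lies flat on the worktop at the start, or is absent

How it is judged:
By the outcome, as a careful person would: the job done as asked, in the order asked, and still so for the second after the job is handed in, with the robot touching nothing.
Of specimen_1, specimen_2, specimen_3, specimen_4 only 3 to 4 are there at a start; the rules pass over those that are not, and their reading is None.
Of standard_1, standard_2, standard_3 only 2 to 3 are there at a start; the rules pass over those that are not, and their reading is None.
At some moment in a run one of standard_1, standard_2, standard_3 may be knocked a few centimetres aside while the robot is not near it.
Once in a run the grip may slacken for a moment while it holds something.
It also fails if it takes over 208 s, if anything falls off the work surface, if the arm or the gripper's body presses on something with over 40 N, if the wrist force passes 120 N, or if a joint passes its speed limit or range.

### The arm

A 6-joint arm with a two-finger parallel gripper is mounted at the origin on a cart in front of the work surface, level with it; the furniture and walls round the work are solid. World frame = base frame: x ahead of the robot, y to its left, z up, the work surface at z = 0. Lengths are in m, angles in rad, forces in N, time in s.
With the tool pointing down it reaches from about 0.35 to 0.975 m from the base axis. Payload 4.9 kg.
Tool frame: the origin (TCP) lies on the centre line of the jaws, within the pads' length; the fingertips stand manip.tcp_to_tips ahead of it and the grasp point (between the pads) is the TCP (manip.tcp_to_tips is the distance from the TCP to the fingertips, in m); y points along the fingers, z is the direction in which the jaws open and shut, and the axes are right-handed (so a half turn about y gives the same grasp; the last joint's range is limited). The gripper opens to 85 mm and grips with 20 to 120 N. Pads are 22 mm wide; open, the fingers measure 114 mm over their backs; the gripper's body (76 mm by 85 mm) begins 54 mm behind the grasp point. The pads swing forward as they close: fully open they stand 13 mm farther back than shut.
Start: joints at [-1.305, 0.053, 1.613, -0, 1.476, -0.119], TCP at [0.235, -0.579, 0.25] pointing down, gripper open.
Joint ranges: [-3.01, 3.01], [-1.01, 2.22], [0.06, 2.58], [-1.02, 4.17], [0.09, 2.62], [-3.14, 3.14]. Speed limits (rad/s): [2.57, 2.57, 3.14, 3.14, 3.14, 3.14].

### API

Orientations are given as a unit quaternion [w, x, y, z].
In Python, from plant import manip gives the robot as it stands.
- The arm moves only by the tool apply_moves, never from a script. Its argument "moves" is a list of rows, each a list of 7 numbers: the gripper's target within -1 to 1 (shut at 1, half-way at 0, fully open at -1), then the shift along the tool's x, y, z in mm, then the turn, a rotation vector about the tool's x, y, z in degrees. A call has 1 to 20 rows; each row shifts and turns the commanded pose from where the row before left it, along the tool's axes as they then stand; what a row does not reach is not made up. A row lasts 1/10 s, in which the tool goes at most 50 mm and 8.59 degrees, less where a joint would pass 70% of its speed; a pose out of reach is approached as far as the arm can. A call with a gripper value outside its range is refused whole. The fingers move at their own pace and stop on an object; the grip force is fixed at half the most. Time passes only in rows, so rows that do not move let the fingers close. It gives the time, the measured TCP pose, the force and the opening at its end, in the units of the state.
- manip.state(): the state, without advancing time (a new reading comes with each control period).
- manip.grab_frame(name): name is "scene" or "top" or "wrist"; returns the picture (420x560x3 uint8, blue, green, red); there is no depth.
- manip.calibration(name): a dict with "mtx" (3x3 intrinsics, pixels), "distortion" ([k1, k2, p1, p2, k3] as OpenCV has them; the pictures are not rectified), "T" (4x4, takes a point from camera to world coordinates); the wrist camera has in their place "T_tool_cam" (4x4, takes a point from camera to tool coordinates, whose origin is the TCP and whose axes are the tool frame's). Camera axes: x right, y down, z forward; pixel columns grow to the right and rows downward; lengths in m; the calibration is good to about 2 mm. A picture is of the moment at which its call begins: read the wrist's pose just before it. calibration takes no time and is no camera call.
- manip.job_done(): hands the job in, once; it reports no verdict.
The state is a dict: "time": time; "joint_pos": joint angles; "joint_vel": joint speeds; "joint_efforts": joint torques, N m; "tool_pos": TCP position; "tool_rot": TCP orientation; "contact_force": force on the tool from outside, world axes, zero at the start; "ft_torque": the same for the moment, N m; "gripper_width": opening from 0.0 (shut) to 1.0 (fully open).
Only numpy, scipy, OpenCV 4.12 (cv2) and the standard library are available. Lean on these libraries where they do the work, as an engineer would, in place of code of your own. Each camera call takes 0.05 s, during which the arm holds its last target. There are 200 camera calls.

## Working session

There is one attempt and no reset: what is moved stays moved. The work goes in short steps, Python scripts to look and compute and a tool call to move; the robot and the scene stay as the last step left them, time stands still between calls to the robot, and variables do not carry over. Pictures are saved under pics/ and viewed, about 12 in all and at most 16, crops included, and the job is handed in when it is done.

Besides the shell and the picture viewer there is one more tool, called after "Emit:" as name(argument=value, ...) on one line, values as JSON. apply_moves: Moves the arm, as the interface text tells. Its arguments: {"type":"object","properties":{"moves":{"type":"array","items":{"type":"array","items":{"type":"number"}}}},"required":["moves"]}

```bash
ls; mkdir -p pics; python3 - <<'E'
from plant import manip
import cv2,numpy as np
print(manip.state(), manip.tcp_to_tips)
for n in("scene","top"):
    c=manip.calibration(n); print(n,c)
    cv2.imwrite(f"pics/{n}0.png",manip.grab_frame(n))
print(manip.calibration("wrist"))
E
```

```text
pics
{'time': 0.0, 'joint_pos': array([-1.30499332e+00,  5.33436116e-02,  1.61430958e+00,  1.04634075e-05,
        1.47600995e+00, -1.18985336e-01]), 'joint_vel': array([-0.00064063,  0.00037188, -0.00042722,  0.00206382, -0.00024494,
        0.00061153]), 'joint_efforts': array([ 6.87540833e-04, -3.93678689e+01, -3.70177138e+01, -9.96902827e-05,
        7.09900531e-03, -1.05230879e-05]), 'tool_pos': array([ 0.23445638, -0.57871778,  0.24906189]), 'tool_rot': array([ 0.13515505, -0.13525509,  0.69479016, -0.69332951]), 'contact_force': array([1.13679245, 0.10028112, 0.1452588 ]), 'ft_torque': array([ 0.02664396,  0.01909785, -0.0377309 ]), 'gripper_width': 1.0000869655750546} 0.019
scene {'mtx': array([[497.54028396,   0.        , 283.35734267],
       [  0.        , 497.54028396, 218.3890536 ],
       [  0.        ,   0.        ,   1.        ]]), 'distortion': array([-0.01606154,  0.        ,  0.        ,  0.        ,  0.        ]), 'T': array([[-5.64408613e-01, -7.34814761e-01,  3.76151810e-01,
         1.28929698e-01],
       [-8.25495073e-01,  5.02902298e-01, -2.56217024e-01,
   
[... 607 characters left out ...]
8 , -0.9952633 ,  0.99521854],
       [ 0.        ,  0.        ,  0.        ,  1.        ]])}
{'mtx': array([[301.0590916 ,   0.        , 282.95885696],
       [  0.        , 301.0590916 , 207.93540369],
       [  0.        ,   0.        ,   1.        ]]), 'distortion': array([-0.00199681,  0.        ,  0.        ,  0.        ,  0.        ]), 'T_tool_cam': array([[ 1.61247671e-03,  9.51285716e-01,  3.08306482e-01,
        -7.92456216e-02],
       [-3.66156753e-05, -3.08306826e-01,  9.51286970e-01,
        -1.24132968e-01],
       [ 9.99998699e-01, -1.54521693e-03, -4.62305608e-04,
         6.23847263e-04],
       [ 0.00000000e+00,  0.00000000e+00,  0.00000000e+00,
         1.00000000e+00]])}
```

View pics/top0.png

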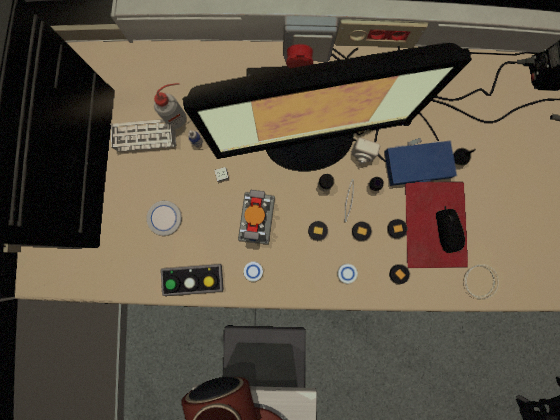

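View pics/scene0.png

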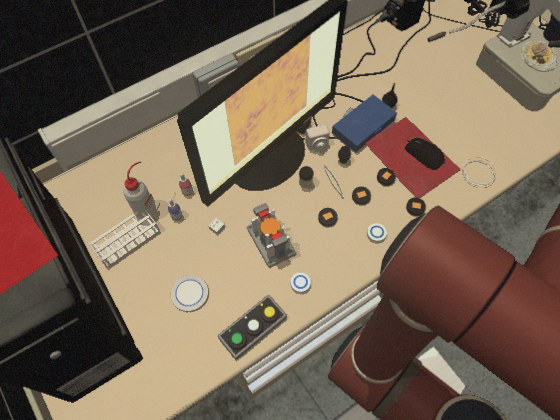

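The top view shows four black discs with brass inserts, at about (318,231), (362,231), (398,229) and (400,273). Two white discs are at (253,271) and (347,273). The plate is at (165,218), the magazine at (255,217), and the green, white and yellow keys are at (170,284), (190,283) and (208,282).

```bash
cat > h.py <<'E'
from plant import manip
import cv2,numpy as np
from scipy.spatial.transform import Rotation as R
def ray(cam,px,T=None):
    c=manip.calibration(cam); T=c["T"] if T is None else T
    u=cv2.undistortPoints(np.array([[px]],float),c["mtx"],c["distortion"])[0,0]
    return T[:3,3],T[:3,:3]@np.array([*u,1.])
def onz(cam,px,z,T=None):
    o,d=ray(cam,px,T); return o+d*(z-o[2])/d[2]
def toolR(s): 
    return R.from_quat(np.asarray(s["tool_rot"])[[1,2,3,0]]).as_matrix()
def wristT(s):
    W=np.eye(4); W[:3,:3]=toolR(s); W[:3,3]=s["tool_pos"]
    return W@manip.calibration("wrist")["T_tool_cam"]
def blobs(m,amin):
    n,_,st,c=cv2.connectedComponentsWithStats(m.astype(np.uint8))
    return [(c[i],st[i,4],st[i,:4]) for i in range(1,n) if st[i,4]>=amin]
E
python3 - <<'E'
from h import *
s=manip.state(); print(toolR(s))
for cam in("top","scene"):
    im=cv2.imread(f"pics/{cam}0.png"); hsv=cv2.cvtColor(im,cv2.COLOR_BGR2HSV); h,S,v=cv2.split(hsv)
    M={"orange":((h>=5)&(h<=22)&(S>190)&(v>150),.086,6),
       "blue":((h>100)&(h<130)&(S>120)&(v>100),.014,10),
       "red":(((h<4)|(h>175))&(S>180)&(v>120),.09,6),
       "yellow":((h>=23)&(h<=33)&(S>170)&(v>120),.03,10),
       "green":((h>45)&(h<80)&(S>150)&(v>60),.03,10)}
    for k,(m,z,a) in M.items():
        for c,A,b in blobs(m,a):
            if A>3000: continue
            print(cam,k,c.round(1),A,b[2:],onz(cam,c,z).round(4), onz(cam,c,.014).round(4)[:2])
im=cv2.imread("pics/top0.png")
cv2.imwrite("pics/c1.png",cv2.resize(im[160:310,130:290],None,fx=5,fy=4.0 if 0 else 4,interpolation=cv2.INTER_CUBIC)[:600,:800])
E
```

```text
[[-9.26859187e-01 -5.14644773e-04  3.75408821e-01]
 [-3.75409119e-01  1.80853661e-03 -9.26857444e-01]
 [-2.01938258e-04 -9.99998232e-01 -1.86946111e-03]]
top orange [253.8 214.9] 213 [20 20] [0.5857 0.0064 0.086 ] [0.5927 0.0113]
top blue [253.  270.8] 38 [13 13] [0.4501 0.0091 0.014 ] [0.4501 0.0091]
top blue [348.7 274. ] 27 [12 13] [ 0.4472 -0.2343  0.014 ] [ 0.4472 -0.2343]
top red [376.2  37. ] 20 [9 3] [ 1.0469 -0.2906  0.09  ] [ 1.093  -0.3103]
top red [396.7  37.6] 12 [8 2] [ 1.0476 -0.3434  0.09  ] [ 1.0938 -0.3675]
top red [299.   49.9] 141 [17 13] [ 1.0049 -0.0947  0.09  ] [ 1.0475 -0.0979]
top red [255.7 200.2] 47 [10  6] [0.6205 0.0024 0.09  ] [0.6309 0.0073]
top red [252.1 227.8] 52 [11  9] [0.5547 0.0091 0.09  ] [0.5595 0.0145]
top yellow [208.4 281.1] 81 [10 11] [0.4223 0.1191 0.03  ] [0.4211 0.122 ]
top green [170.2 284.1] 72 [10 11] [0.4119 0.2154 0.03  ] [0.4105 0.2199]
scene red [ 17.6 240.5] 2924 [ 58 120] [0.8938 0.5265 0.09  ] [0.9478 0.544 ]
scene red [262.9 213.3] 34 [9 8] [0.624  0.0021 0.09  ] [ 0.6589 -0.0174]
scene red [275.9 235.3] 27 [10  6] [0.5566 0.0091 0.09  ] [ 0.5868 -0.0099]
```

View pics/c1.png

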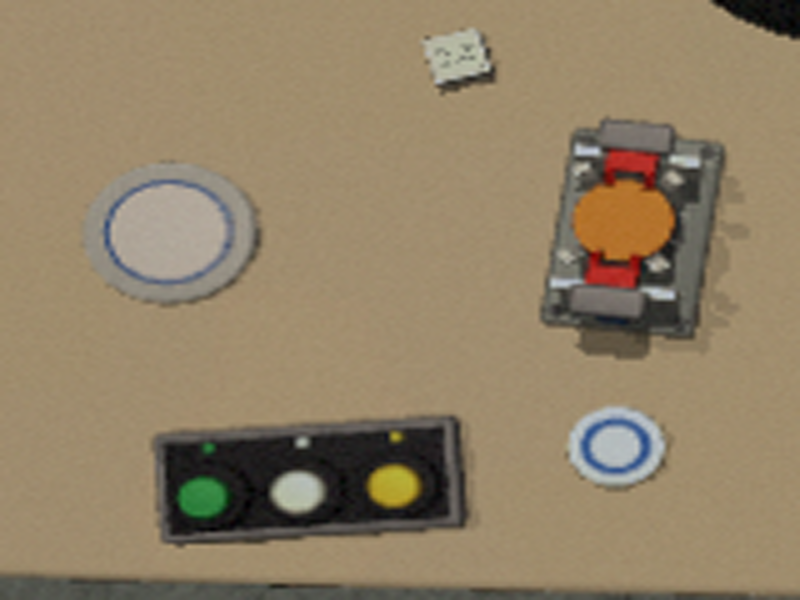

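The crop shows the magazine with its orange follower, yawed about -6°, with red catches at crop (630,165) and (612,270). The plate is at (170,230), the three keys are in a row at y≈490, and there is a white disc at (617,446).

```bash
cat >> h.py <<'E'
def near(cam,im,p,kind,rad=22):
    x,y=map(int,p); x0,y0=max(0,x-rad),max(0,y-rad)
    w=im[y0:y+rad,x0:x+rad]; h,S,v=cv2.split(cv2.cvtColor(w,cv2.COLOR_BGR2HSV))
    m={"brass":(h>8)&(h<35)&(S>120)&(v>90),"white":(S<60)&(v>130),"blue":(h>95)&(h<130)&(S>90),
       "yellow":(h>=20)&(h<=35)&(S>150)&(v>110),"green":(h>45)&(h<85)&(S>120)&(v>50),"key":(S<70)&(v>130),"dark":v<70}[kind]
    b=blobs(m,4)
    # keep component nearest the guess, filled contour
    cs,_=cv2.findContours(m.astype(np.uint8),cv2.RETR_EXTERNAL,cv2.CHAIN_APPROX_NONE)
    c=max(cs,key=cv2.contourArea); q=cv2.moments(c)
    (ex,ey),r=cv2.minEnclosingCircle(c)
    return np.array([q["m10"]/q["m00"]+x0,q["m01"]/q["m00"]+y0]),cv2.contourArea(c),r
E
python3 - <<'E'
from h import *
L={"top":[((318,231),"brass",.014,12),((362,231),"brass",.014,12),((398,229),"brass",.014,12),((400,273),"brass",.014,12),
 ((253,271),"white",.014,18),((347,273),"white",.014,18),((165,218),"blue",.008,24),((190,283),"key",.029,9),((208,282),"yellow",.029,10),((170,284),"green",.029,10)],
 "scene":[((328,216),"brass",.014,12),((361,195),"brass",.014,12),((387,176),"brass",.014,12),((416,206),"brass",.014,12),
 ((301,283),"white",.014,18),((376,232),"white",.014,18),((189,293),"blue",.008,24),((254,325),"key",.029,9),((270,312),"yellow",.029,10),((237,338),"green",.029,10)]}
for cam in L:
    im=cv2.imread(f"pics/{cam}0.png")
    for p,k,z,r in L[cam]:
        try:
            c,A,rr=near(cam,im,p,k,r); print(cam,k,c.round(1),A,round(rr,1),onz(cam,c,z)[:2].round(4))
        except Exception as e: print(cam,p,k,e)
E
```

```text
top brass [317.9 229.9] 46.0 5.0 [ 0.5578 -0.1543]
top brass [361.6 230.6] 50.0 5.0 [ 0.5586 -0.2667]
top brass [397.6 228.1] 44.0 4.9 [ 0.5671 -0.3604]
top brass [399.9 273.8] 46.5 4.8 [ 0.45   -0.3659]
top white [252.7 270.8] 283.5 10.2 [0.4499 0.0099]
top white [347.4 273.1] 291.5 10.2 [ 0.4494 -0.2311]
top (165, 218) blue float division by zero
top key [189.1 282.5] 60.0 4.8 [0.4173 0.1678]
top yellow [208.3 281.1] 69.0 5.1 [0.4221 0.1196]
top green [170.2 283.9] 74.0 5.2 [0.4122 0.2156]
scene brass [327.5 215.5] 43.5 4.6 [ 0.5582 -0.1531]
scene brass [361.1 193.9] 42.0 5.1 [ 0.5597 -0.266 ]
scene brass [386.1 174.8] 37.0 4.6 [ 0.5683 -0.3597]
scene brass [416.  204.9] 40.0 5.0 [ 0.4512 -0.3649]
scene white [300.  281.6] 299.5 10.3 [0.4499 0.0112]
scene white [376.5 231.6] 253.0 9.9 [ 0.4497 -0.2292]
scene (189, 293) blue float division by zero
scene key [253.  324.4] 80.0 5.5 [0.4216 0.1651]
scene yellow [269.3 311.5] 73.5 5.4 [0.4259 0.117 ]
scene green [236.5 338.2] 67.5 5.2 [0.416  0.2136]
```

Emit:
apply_moves(moves=[[-0.6,0,0,0,0,7,0],[-0.6,0,0,0,0,7,0],[-0.6,0,0,0,0,7,0],[-0.6,0,0,0,0,6.8,0],[-0.6,-25,9,-41,0,0,0],[-0.6,-25,9,-41,0,0,0],[-0.6,-25,9,-41,0,0,0],[-0.6,-25,9,-41,0,0,0],[-0.6,-25,9,-41,0,0,0],[-0.6,-25,9,-41,0,0,0],[-0.6,-25,9,-41,0,0,0],[-0.6,-25,9,-41,0,0,0],[-0.6,-25,9,-41,0,0,0],[-0.6,-25,9,-41,0,0,0],[-0.6,-28,9,-45,0,0,0],[-0.6,0,0,0,0,0,0]])

```text
time: 1.7
tool_pos: [0.5558, -0.1524, 0.1499]
tool_rot: [-0.034, 0.032, 0.707, -0.705]
contact_force: [-0.5, -0.4, 0.6]
gripper_width: 0.801
```

```bash
cat >> h.py <<'E'
def snap(cam,name):
    s=manip.state(); im=manip.grab_frame(cam); cv2.imwrite(f"pics/{name}.png",im); return s,im
def delta(s,p):
    return (toolR(s).T@(np.array(p)-s["tool_pos"])*1000).round(1)
def rep(s,*ts):
    Rm=toolR(s); print("t",round(s["time"],2),"tcp",np.round(s["tool_pos"],4),"yaw",np.degrees(np.arctan2(Rm[1,2],Rm[0,2])).round(2),"tilt",Rm[2].round(3),"F",np.round(s["contact_force"],1),"w",round(s["gripper_width"],3))
    for t in ts: print(" delta to",t,delta(s,t))
E
python3 - <<'E'
from h import *
s,im=snap("wrist","w1"); rep(s,(.5578,-.154,.021))
T=wristT(s); h,S,v=cv2.split(cv2.cvtColor(im,cv2.COLOR_BGR2HSV))
for c,A,b in blobs((h>8)&(h<35)&(S>150)&(v>90),60): print(c.round(1),A,b,onz("wrist",c,.014,T).round(4))
E
```

```text
t 1.7 tcp [ 0.5558 -0.1524  0.1499] yaw -95.39 tilt [ 0.002 -1.    -0.003] F [-0.5 -0.4  0.6] w 0.801
 delta to (0.5578, -0.154, 0.021) [ -2.4 128.9   1.7]
[521.1 167.6] 494 [508 155  27  26] [ 0.5679 -0.3616  0.014 ]
[ 42.3 210. ] 3912 [  3 175  80  69] [0.5696 0.067  0.014 ]
[412.2 186.5] 482 [398 176  30  22] [ 0.5598 -0.268   0.014 ]
[285.  199.3] 460 [272 190  27  19] [ 0.5587 -0.1545  0.014 ]
[508.9 283.8] 336 [496 272  27  24] [ 0.451  -0.3668  0.014 ]
[ 25.1 359.2] 636 [  9 346  33  27] [0.4045 0.1449 0.014 ]
```

View pics/w1.png

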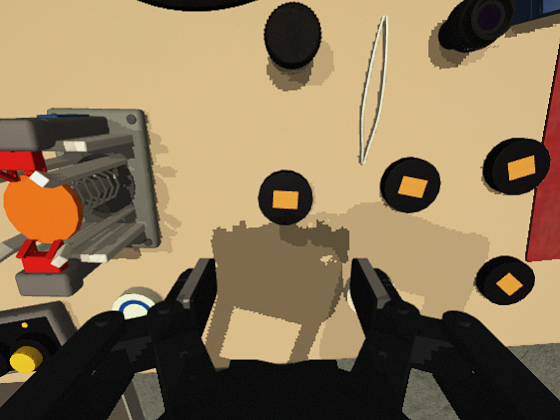

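The wrist view shows disc A at (285,199), matching the top view to 1 mm, with the magazine on the left. Next I descend on A and grip it.

Emit:
apply_moves(moves=[[-0.6,-2.5,45,1.2,0,0.4,0],[-0.6,0,45,0,0,0,0],[-0.6,0,30,0,0,0,0],[-0.6,0,10,0,0,0,0],[0.3,0,0,0,0,0,0],[0.3,0,0,0,0,0,0],[0.6,0,0,0,0,0,0],[0.6,0,0,0,0,0,0],[0.6,0,0,0,0,0,0]])

```text
time: 2.65
tool_pos: [0.5577, -0.1591, 0.0232]
tool_rot: [0.037, -0.039, -0.706, 0.706]
contact_force: [-0.2, -0.1, -0.9]
gripper_width: 0.55
```

```bash
python3 - <<'E'
from h import *
s=manip.state(); rep(s,(.5875,.0057,.15))
# magazine axis via triangulating reds & follower circle at z=.086
import numpy as np
def tri(a,b):
    (o,d),(p,e)=ray("top",a),ray("scene",b)
    A=np.c_[d,-e]; t=np.linalg.lstsq(A,p-o,rcond=None)[0]; return (o+d*t[0]+p+e*t[1])/2, np.linalg.norm(o+d*t[0]-p-e*t[1])
for a,b in [((255.7,200.2),(262.9,213.3)),((252.1,227.8),(275.9,235.3)),((208.3,281.1),(269.3,311.5)),((170.2,283.9),(236.5,338.2)),((189.1,282.5),(253,324.4))]: print(tri(a,b))
for cam,box in (("top",(235,275,185,250)),("scene",(240,310,195,270))):
    im=cv2.imread(f"pics/{cam}0.png"); h,S,v=cv2.split(cv2.cvtColor(im,cv2.COLOR_BGR2HSV))
    m=(h>=5)&(h<=22)&(S>180)&(v>90); k=np.zeros_like(m); k[box[2]:box[3],box[0]:box[1]]=1
    for c,A,b in blobs(m&k,40): print(cam,c,A,b,onz(cam,c,.086))
im=cv2.imread("pics/w1.png")
E
```

```text
t 2.65 tcp [ 0.5577 -0.1591  0.0232] yaw -96.15 tilt [-0.002 -1.     0.001] F [-0.2 -0.1 -0.9] w 0.55
 delta to (0.5875, 0.0057, 0.15) [ -12.3 -126.9 -167. ]
(array([0.62058994, 0.00284481, 0.09548583]), np.float64(0.0020296997487609437))
(array([0.55486366, 0.00938396, 0.09327683]), np.float64(0.0014329347193669268))
(array([0.42313736, 0.1180032 , 0.03866872]), np.float64(0.0007524786217537196))
(array([0.41345602, 0.21373133, 0.03748043]), np.float64(0.0012840088932484864))
(array([0.41852219, 0.16576587, 0.03970484]), np.float64(0.0011779292614445187))
top [254.34415584 214.72077922] 308 [245 205  20  20] [0.58617057 0.00495878 0.086     ]
scene [269.98360656 225.44808743] 183 [261 218  18  17] [0.58823337 0.0051638  0.086     ]
```

```bash
python3 - <<'E'
from h import *
s,im=snap("wrist","w2"); rep(s,(.5582,-.154,.02))
T=wristT(s); h,S,v=cv2.split(cv2.cvtColor(im,cv2.COLOR_BGR2HSV))
for c,A,b in blobs((h>8)&(h<35)&(S>150)&(v>90),60): print(c.round(1),A,b,onz("wrist",c,.014,T).round(4))
E
```

```text
t 2.65 tcp [ 0.5577 -0.1591  0.0232] yaw -96.15 tilt [-0.002 -1.     0.001] F [-0.2 -0.1 -0.9] w 0.55
 delta to (0.5582, -0.154, 0.02) [ 0.   3.2 -5.2]
[503.1 251.6] 1411 [476 233  56  38] [ 0.5597 -0.2681  0.014 ]
[283. 272.] 1243 [261 257  47  32] [ 0.5603 -0.1598  0.014 ]
```

View pics/w2.png

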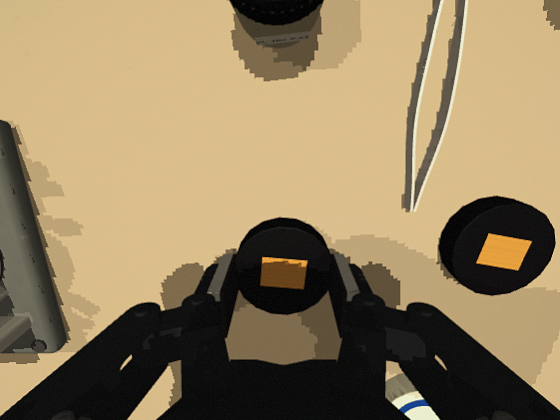

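Disc A is held between the pads, with its brass insert at (283,272). Its centre sits about 2.6 mm from the TCP toward tool -x. I'll lift it and move above the magazine.

Emit:
apply_moves(moves=[[0.6,0,-30,0,0,0,0],[0.6,0,-45,0,0,-0.3,0],[0.6,0,-45,0,0,0,0],[0.6,-2,-12,-40,0,0,0],[0.6,-2.5,-12,-42,0,0,0],[0.6,-2.5,-12,-42,0,0,0],[0.6,-2.5,-11,-42,0,0,0],[0.6,0,0,0,0,0,0],[0.6,0,0,0,0,0,0],[0.6,0,0,0,0,0,0]])

```text
time: 3.7
tool_pos: [0.5829, 0.0047, 0.1884]
tool_rot: [0.037, -0.036, -0.706, 0.706]
contact_force: [-0.3, -0.3, -0.1]
gripper_width: 0.551
```

```bash
python3 - <<'E'
from h import *
s,im=snap("wrist","w3"); rep(s,(.585,.0055,.19)); print(s["joint_vel"].round(4))
s2=manip.state(); rep(s2)
T=wristT(s); h,S,v=cv2.split(cv2.cvtColor(im,cv2.COLOR_BGR2HSV))
for c,A,b in blobs((h>8)&(h<35)&(S>150)&(v>90),60): print("br",c.round(1),A,b,onz("wrist",c,s["tool_pos"][2]-.009,T).round(4),onz("wrist",c,.086,T).round(4))
for c,A,b in blobs(((h<4)|(h>175))&(S>150)&(v>80),60): print("red",c.round(1),A,b,onz("wrist",c,.094,T).round(4))
E
```

```text
t 3.7 tcp [0.5829 0.0047 0.1884] yaw -95.88 tilt [ 0.001 -1.     0.   ] F [-0.3 -0.3 -0.1] w 0.551
 delta to (0.585, 0.0055, 0.19) [-2.  -1.6 -1. ]
[-0.0168  0.0037  0.0041  0.003  -0.0002  0.0018]
t 3.75 tcp [0.5828 0.0044 0.1883] yaw -95.92 tilt [ 0.001 -1.     0.   ] F [ 0.1 -0.1 -0. ] w 0.548
br [281.5 202. ] 2037 [251 179  62  46] [0.622  0.001  0.1794] [0.5938 0.0044 0.086 ]
br [549.7 187.2] 325 [538 178  22  19] [ 0.6163 -0.1213  0.1794] [ 0.5841 -0.2038  0.086 ]
br [283. 272.] 1236 [261 257  47  32] [0.5856 0.0041 0.1794] [0.5319 0.0096 0.086 ]
red [281.9 171. ] 650 [265 161  34  26] [0.6198 0.0013 0.094 ]
```

View pics/w3.png

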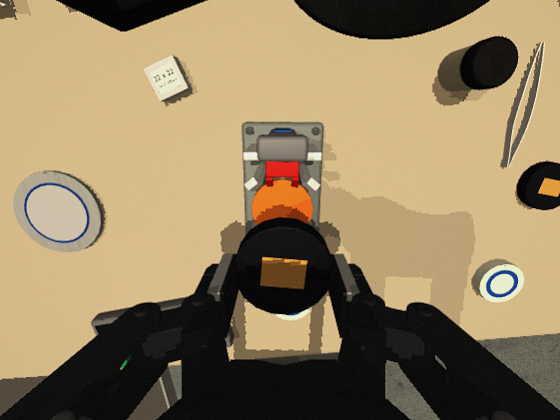

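The wrist view shows the follower centred at column 282, in line with the held disc (brass at column 283). The plate is at (58,211) and a white disc at (500,282). Next I centre and lower the disc.

Emit:
apply_moves(moves=[[0.6,-1.6,0,-1.3,0,0,0],[0.6,0,30,0,0,0,0],[0.6,0,15,0,0,0,0],[0.6,0,10,0,0,0,0],[0.6,0,8,0,0,0,0],[0.6,0,5,0,0,0,0],[0.6,0,0,0,0,0,0],[0.6,0,0,0,0,0,0]])

```text
time: 4.55
tool_pos: [0.5855, 0.0064, 0.1216]
tool_rot: [0.036, -0.036, -0.706, 0.706]
contact_force: [0.6, 0.3, -1.0]
gripper_width: 0.549
```

```bash
python3 - <<'E'
from h import *
s,im=snap("wrist","w4"); rep(s)
E
```

```text
t 4.55 tcp [0.5855 0.0064 0.1216] yaw -95.85 tilt [-0.001 -1.     0.   ] F [ 0.6  0.3 -1. ] w 0.549
```

View pics/w4.png

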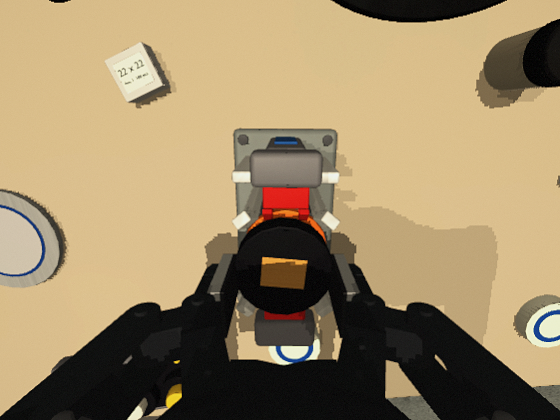

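The view shows the disc at column 283 and the magazine centre line at about 286, so the disc is roughly 1.3 mm to the +y side. I'll correct that and lower onto the ramps.

Emit:
apply_moves(moves=[[0.6,0.7,0,1.2,0,0,0],[0.6,0,2,0,0,0,0],[0.6,0,2,0,0,0,0],[0.6,0,0,0,0,0,0],[0.6,0,0,0,0,0,0]])

```text
time: 5.1
tool_pos: [0.5846, 0.0053, 0.1173]
tool_rot: [0.036, -0.037, -0.706, 0.706]
contact_force: [1.1, 0.2, 1.2]
gripper_width: 0.554
```

Emit:
apply_moves(moves=[[-0.3,0,0,0,0,0,0],[-0.3,0,0,0,0,0,0],[-0.3,0,0,0,0,0,0],[-0.3,0,-15,0,0,0,0],[-0.3,0,-30,0,0,0,0],[1,-2.6,0,0,0,0,0],[1,0,0,0,0,0,0],[1,0,0,0,0,0,0],[1,0,0,0,0,0,0],[1,0,0,0,0,0,0],[1,0,0,0,0,0,0],[1,0,15,0,0,0,0],[1,0,12,0,0,0,0]])

```text
time: 6.4
tool_pos: [0.5864, 0.0051, 0.1335]
tool_rot: [-0.036, 0.036, 0.706, -0.706]
contact_force: [0.3, 0.7, 0.3]
gripper_width: -0.001
```

```bash
python3 - <<'E'
from h import *
s,im=snap("wrist","w5"); rep(s)
E
```

```text
t 6.4 tcp [0.5864 0.0051 0.1335] yaw -95.85 tilt [ 0.001 -1.     0.   ] F [0.3 0.7 0.3] w -0.001
```

View pics/w5.png

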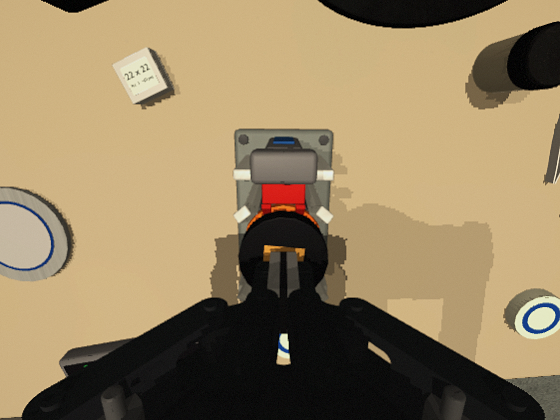

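The disc sits level on the ramps between the bars, and the shut fingertips are over its middle. Next I press.

Emit:
apply_moves(moves=[[1,0,5,0,0,0,0],[1,0,6,0,0,0,0],[1,0,6,0,0,0,0],[1,0,6,0,0,0,0],[1,0,6,0,0,0,0],[1,0,2,0,0,0,0],[1,0,0,0,0,0,0],[1,0,0,0,0,0,0],[1,0,0,0,0,0,0]])

```text
time: 7.35
tool_pos: [0.5872, 0.0051, 0.1044]
tool_rot: [0.036, -0.036, -0.706, 0.706]
contact_force: [1.8, 0.2, 3.1]
gripper_width: 0.003
```

Emit:
apply_moves(moves=[[1,0,2,0,0,0,0],[1,0,0,0,0,0,0],[1,0,0,0,0,0,0]])

```text
time: 7.65
tool_pos: [0.5872, 0.005, 0.1022]
tool_rot: [-0.036, 0.036, 0.706, -0.706]
contact_force: [2.2, -0.6, 2.9]
gripper_width: -0.001
```

Emit:
apply_moves(moves=[[-0.6,0,-10,0,0,0,0],[-0.6,0,-40,0,0,0,0],[-0.6,0,-30,0,0,0,0],[-0.6,0,0,0,0,0,0],[-0.6,0,0,0,0,0,0]])

```text
time: 8.15
tool_pos: [0.5865, 0.0051, 0.1824]
tool_rot: [0.036, -0.036, -0.706, 0.706]
contact_force: [-0.6, -0.3, -0.9]
gripper_width: 0.801
```

```bash
python3 - <<'E'
from h import *
s,im=snap("wrist","w6"); rep(s,(.5592,-.2667,.15))
cv2.imwrite("pics/w6c.png",cv2.resize(im[100:340,160:420],None,fx=3,fy=2.4))
T=wristT(s); h,S,v=cv2.split(cv2.cvtColor(im,cv2.COLOR_BGR2HSV))
for c,A,b in blobs((h>8)&(h<35)&(S>150)&(v>90),60): print("br",c.round(1),A,b,onz("wrist",c,.088,T).round(4),onz("wrist",c,.014,T).round(4))
E
```

```text
t 8.15 tcp [0.5865 0.0051 0.1824] yaw -95.85 tilt [ 0. -1.  0.] F [-0.6 -0.3 -0.9] w 0.801
 delta to (0.5592, -0.2667, 0.15) [ -0.6  32.4 273.2]
br [552.3 192.2] 248 [543 183  17  19] [ 0.5865 -0.1987  0.088 ] [ 0.5597 -0.2648  0.014 ]
br [282.8 216.4] 604 [268 206  31  22] [0.5883 0.0047 0.088 ] [0.5621 0.0075 0.014 ]
```

View pics/w6c.png

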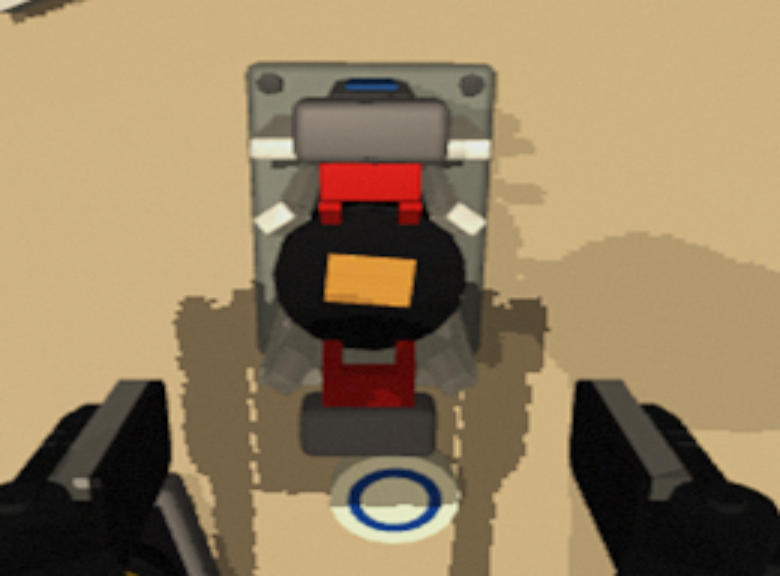

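Both red catches now lie over the rim of the first disc, which shows at (.588,.0047), so that gives me the magazine axis. The wrist also confirms disc B at (.5597,-.267).

Emit:
apply_moves(moves=[[-0.6,0,0,45,0,0,0],[-0.6,0,0,48,0,0,0],[-0.6,0,15,46,0,0,0],[-0.6,0,20,45,0,0,0],[-0.6,0,20,45,0,0,0],[-0.6,-1,20,44,0,0,0],[-0.6,0,20,0,0,0,0],[-0.6,0,0,0,0,0,0],[-0.6,0,0,0,0,0,0]])

```text
time: 9.1
tool_pos: [0.5587, -0.2655, 0.085]
tool_rot: [-0.037, 0.035, 0.707, -0.705]
contact_force: [0.3, 0.2, 0.7]
gripper_width: 0.802
```

```bash
cat >> h.py <<'E'
def brass(s,im,z):
    T=wristT(s); h,S,v=cv2.split(cv2.cvtColor(im,cv2.COLOR_BGR2HSV))
    for c,A,b in blobs((h>8)&(h<35)&(S>150)&(v>90),80):
        p=onz("wrist",c,z,T); print("br",c.round(1),A,p.round(4),"delta",delta(s,p))
E
python3 - <<'E'
from h import *
s,im=snap("wrist","w7"); rep(s); brass(s,im,.014)
E
```

```text
t 9.1 tcp [ 0.5587 -0.2655  0.085 ] yaw -95.84 tilt [ 0.004 -1.    -0.002] F [0.3 0.2 0.7] w 0.802
br [422.1 203.3] 791 [ 0.5681 -0.3614  0.014 ] delta [-19.5  70.7  94.6]
br [285.7 227.4] 711 [ 0.5602 -0.2677  0.014 ] delta [-2.  71.   2.2]
```

Emit:
apply_moves(moves=[[-0.6,-2,25,2,0,0,0],[-0.6,0,25,0,0,0,0],[-0.6,0,13,0,0,0,0],[-0.6,0,2,0,0,0,0],[0.6,0,0,0,0,0,0],[0.6,0,0,0,0,0,0],[0.6,0,0,0,0,0,0],[0.6,0,0,0,0,0,0],[0.6,0,0,0,0,0,0]])

```text
time: 10.05
tool_pos: [0.563, -0.2694, 0.0239]
tool_rot: [0.035, -0.037, -0.706, 0.707]
contact_force: [-0.8, 1.1, 5.9]
gripper_width: 0.548
```

```bash
python3 - <<'E'
from h import *
s,im=snap("wrist","w8"); rep(s); brass(s,im,.014)
E
```

```text
t 10.05 tcp [ 0.563  -0.2694  0.0239] yaw -95.85 tilt [-0.003 -1.     0.001] F [-0.8  1.1  5.9] w 0.548
br [468.  249.6] 1406 [ 0.568  -0.3616  0.014 ] delta [-14.4  10.   91.2]
br [282.9 280.7] 1148 [ 0.5602 -0.2694  0.014 ] delta [2.8 9.9 0.3]
```

Emit:
apply_moves(moves=[[0.6,0,-20,0,0,0,0],[0.6,0,-40,0,0,0,0],[0.6,0,-30,-35,0,0,0],[0.6,0,-25,-40,0,0,0],[0.6,0,-25,-40,0,0,0],[0.6,0,-15,-45,0,0,0],[0.6,0,-10,-45,0,0,0],[0.6,0,0,-45,0,0,0],[0.6,0,0,-25,0,0,0],[0.6,0,0,0,0,0,0],[0.6,0,0,0,0,0,0]])

```text
time: 11.2
tool_pos: [0.5895, 0.0049, 0.1866]
tool_rot: [0.036, -0.036, -0.706, 0.706]
contact_force: [0.5, -0.1, -0.5]
gripper_width: 0.55
```

```bash
cat >> h.py <<'E'
def held(s,im):
    "held disc: brass nearest TCP at TCP-9mm; returns shift to centre it on the magazine axis"
    T=wristT(s); h,S,v=cv2.split(cv2.cvtColor(im,cv2.COLOR_BGR2HSV)); z=s["tool_pos"][2]-.0095
    for c,A,b in blobs((h>8)&(h<35)&(S>150)&(v>90),400):
        p=onz("wrist",c,z,T)
        if np.hypot(*(p-s["tool_pos"])[:2])<.015:
            print("held",c.round(1),A,p.round(4),"off",delta(s,p)," to axis",(toolR(s).T@(np.array([.588,.0047,z])-p)*1000).round(1))
    for c,A,b in blobs(((h<4)|(h>175))&(S>150)&(v>80),60): print("red",c.round(1),A,onz("wrist",c,.094,T).round(4))
E
python3 - <<'E'
from h import *
s,im=snap("wrist","w9"); rep(s); held(s,im)
E
```

```text
t 11.2 tcp [0.5895 0.0049 0.1866] yaw -95.79 tilt [ 0.001 -1.     0.001] F [ 0.5 -0.1 -0.5] w 0.55
held [282.9 280.6] 1140 [0.587  0.0049 0.1771] off [2.5 9.5 0.3]  to axis [-1.  -0.   0.1]
red [283.2 180.9] 658 [0.6194 0.0013 0.094 ]
```

Emit:
apply_moves(moves=[[0.6,-1,20,0,0,0,0],[0.6,0,20,0,0,0,0],[0.6,0,12,0,0,0,0],[0.6,0,8,0,0,0,0],[0.6,0,5,0,0,0,0],[0.6,0,3,0,0,0,0],[0.6,0,1,0,0,0,0],[0.6,0,0,0,0,0,0]])

```text
time: 12.05
tool_pos: [0.591, 0.0046, 0.1186]
tool_rot: [0.036, -0.036, -0.706, 0.706]
contact_force: [-2.8, -1.7, 0.1]
gripper_width: 0.546
```

Emit:
apply_moves(moves=[[0.6,0.7,1,0,0,0,0],[-0.3,0,0,0,0,0,0],[-0.3,0,0,0,0,0,0],[-0.3,0,0,0,0,0,0],[-0.3,0,-15,0,0,0,0],[-0.3,0,-30,0,0,0,0],[1,2.5,0,0,0,0,0],[1,0,0,0,0,0,0],[1,0,0,0,0,0,0],[1,0,0,0,0,0,0],[1,0,0,0,0,0,0],[1,0,0,0,0,0,0],[1,0,15,0,0,0,0],[1,0,12,0,0,0,0],[1,0,0,0,0,0,0]])

```text
time: 13.55
tool_pos: [0.5854, 0.0053, 0.1311]
tool_rot: [-0.038, 0.034, 0.706, -0.706]
contact_force: [-0.1, 0.4, 0.3]
gripper_width: -0.002
```

```bash
python3 - <<'E'
from h import *
s,im=snap("wrist","w10"); rep(s,(.588,.0047,.102))
a=cv2.imread("pics/w5.png")[100:340,160:420]
cv2.imwrite("pics/w10c.png",np.hstack([cv2.resize(x,None,fx=1.5,fy=1.5) for x in(a,im[100:340,160:420])]))
E
```

```text
t 13.55 tcp [0.5854 0.0053 0.1311] yaw -95.86 tilt [ 0.006 -1.    -0.   ] F [-0.1  0.4  0.3] w -0.002
 delta to (0.588, 0.0047, 0.102) [-2.8 29.1  0.3]
```

View pics/w10c.png

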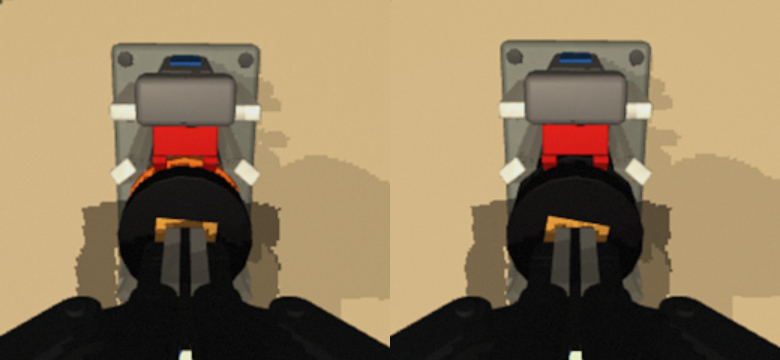

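The disc sits on the ramps just as the first one did (left half of the picture). Next I press.

Emit:
apply_moves(moves=[[1,-2.5,4,0,0,0,0],[1,0,6,0,0,0,0],[1,0,6,0,0,0,0],[1,0,6,0,0,0,0],[1,0,5,0,0,0,0],[1,0,2.5,0,0,0,0],[1,0,0,0,0,0,0],[1,0,0,0,0,0,0]])

```text
time: 14.4
tool_pos: [0.5907, 0.0047, 0.106]
tool_rot: [0.036, -0.037, -0.706, 0.706]
contact_force: [3.0, -1.4, 4.1]
gripper_width: 0.002
```

Emit:
apply_moves(moves=[[1,1.5,2,0,0,0,0],[1,0,2,0,0,0,0],[1,0,0,0,0,0,0],[1,0,0,0,0,0,0]])

```text
time: 14.8
tool_pos: [0.5887, 0.0049, 0.1016]
tool_rot: [0.036, -0.036, -0.706, 0.706]
contact_force: [2.7, -0.3, 4.3]
gripper_width: -0.001
```

Emit:
apply_moves(moves=[[-0.6,0,-10,0,0,0,0],[-0.6,0,-40,0,0,0,0],[-0.6,0,-30,0,0,0,0],[-0.6,0,0,0,0,0,0],[-0.6,0,0,0,0,0,0]])

```text
time: 15.3
tool_pos: [0.5876, 0.0051, 0.1811]
tool_rot: [-0.037, 0.035, 0.706, -0.706]
contact_force: [-0.2, -1.1, -0.7]
gripper_width: 0.8
```

```bash
python3 - <<'E'
from h import *
s,im=snap("wrist","w11"); rep(s); brass(s,im,.088)
a=cv2.imread("pics/w6.png")[100:340,160:420]
cv2.imwrite("pics/w11c.png",np.hstack([cv2.resize(x,None,fx=1.5,fy=1.5) for x in(a,im[100:340,160:420])]))
T=wristT(s); h,S,v=cv2.split(cv2.cvtColor(im,cv2.COLOR_BGR2HSV))
for c,A,b in blobs(((h<4)|(h>175))&(S>150)&(v>60),60): print("red",c.round(1),A,b,onz("wrist",c,.094,T).round(4))
a=cv2.imread("pics/w6.png");h,S,v=cv2.split(cv2.cvtColor(a,cv2.COLOR_BGR2HSV))
for c,A,b in blobs(((h<4)|(h>175))&(S>150)&(v>60),60): print("w6 red",c.round(1),A,b)
E
```

```text
t 15.3 tcp [0.5876 0.0051 0.1811] yaw -95.85 tilt [ 0.002 -1.    -0.   ] F [-0.2 -1.1 -0.7] w 0.8
br [282.9 221.3] 591 [0.5857 0.005  0.088 ] delta [ 1.7 93.1  0.3]
red [283.2 179.8] 708 [266 169  35  27] [0.6194 0.0013 0.094 ]
red [282.7 259.8] 673 [267 243  32  29] [0.5559 0.0082 0.094 ]
w6 red [282.9 178.2] 695 [266 168  35  26]
w6 red [282.4 258. ] 663 [267 242  31  28]
```

The reds have the same size and position as in the first load, so disc 2 is latched. Next is disc C, gripped along world x to keep the fingers off the mouse mat.

Emit:
apply_moves(moves=[[-0.6,0,0,0,0,-8,0],[-0.6,0,0,0,0,-8.5,0],[-0.6,0,0,0,0,-8.5,0],[-0.6,0,0,0,0,-8.5,0],[-0.6,0,0,0,0,-8.5,0],[-0.6,0,0,0,0,-8.5,0],[-0.6,0,0,0,0,-8.5,0],[-0.6,0,0,0,0,-8.5,0],[-0.6,0,0,0,0,-8.5,0],[-0.6,0,0,0,0,-8.5,0],[-0.6,46,0,2,0,-5.5,0],[-0.6,46,0,2,0,0,0],[-0.6,46,0,2,0,0,0],[-0.6,46,10,2,0,0,0],[-0.6,45,20,2,0,0,0],[-0.6,45,20,2,0,0,0],[-0.6,45,20,2,0,0,0],[-0.6,45,20,2,0,0,0],[-0.6,0,0,0,0,0,0],[-0.6,0,0,0,0,0,0]])

```text
time: 17.35
tool_pos: [0.5607, -0.3578, 0.0877]
tool_rot: [0.473, -0.474, 0.528, -0.523]
contact_force: [0.0, 0.7, 1.2]
gripper_width: 0.799
```

```bash
python3 - <<'E'
from h import *
s,im=snap("wrist","w12"); rep(s); brass(s,im,.014)
E
```

```text
t 17.35 tcp [ 0.5607 -0.3578  0.0877] yaw -5.97 tilt [-0.004 -1.    -0.006] F [0.  0.7 1.2] w 0.799
br [294.1 231.4] 692 [ 0.5682 -0.3612  0.014 ] delta [ 3.  73.6  8.2]
br [134.8 253.6] 591 [ 0.4511 -0.3666  0.014 ] delta [  20.5   74.2 -107.6]
```

View pics/w12.png

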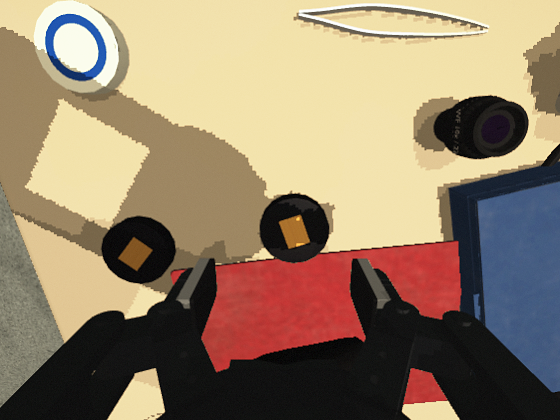

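The view shows disc C at (294,230), next to the mat's edge, with room for both fingers along x.

Emit:
apply_moves(moves=[[-0.6,2.5,10,8,0,0,0],[-0.6,0,25,0,0,0,0],[-0.6,0,20,0,0,0,0],[-0.6,0,8,0,0,0,0],[-0.6,0,2,0,0,0,0],[0.6,0,0,0,0,0,0],[0.6,0,0,0,0,0,0],[0.6,0,0,0,0,0,0],[0.6,0,0,0,0,0,0],[0.6,0,0,0,0,0,0]])

```text
time: 18.4
tool_pos: [0.5719, -0.3623, 0.0284]
tool_rot: [-0.474, 0.473, -0.524, 0.526]
contact_force: [0.3, 1.6, 6.0]
gripper_width: 0.526
```

```bash
python3 - <<'E'
from h import *
s,im=snap("wrist","w13"); rep(s); brass(s,im,.014)
E
```

```text
t 18.4 tcp [ 0.5719 -0.3623  0.0284] yaw -5.86 tilt [ 0.001 -1.     0.003] F [0.3 1.6 6. ] w 0.526
br [282.9 269.6] 1181 [ 0.5723 -0.3623  0.014 ] delta [-0.1 14.4  0.3]
br [ 58.4 297.7] 1055 [ 0.4511 -0.3665  0.014 ] delta [  16.5   14.1 -119.8]
```

Emit:
apply_moves(moves=[[0.6,0,-15,0,0,0,0],[0.6,0,-35,0,0,0,0],[0.6,0,-40,0,0,0,0],[0.6,0,0,0,0,0,0]])

```text
time: 18.85
tool_pos: [0.574, -0.3644, 0.1249]
tool_rot: [-0.474, 0.473, -0.52, 0.529]
contact_force: [1.5, -1.1, 0.7]
gripper_width: 0.53
```

```bash
python3 - <<'E'
from h import *
s,im=snap("wrist","w14"); rep(s); brass(s,im,.014)
a=cv2.imread("pics/w9.png")[180:380,160:420]
cv2.imwrite("pics/w14c.png",np.hstack([cv2.resize(x,None,fx=1.5,fy=1.5) for x in(a,im[180:380,160:420])]))
E
```

```text
t 18.85 tcp [ 0.574  -0.3644  0.1249] yaw -5.85 tilt [ 0.007 -1.     0.011] F [ 1.5 -1.1  0.7] w 0.53
br [135.1 227. ] 491 [ 0.4513 -0.3664  0.014 ] delta [  13.7  109.7 -123. ]
br [282.8 269.7] 1206 [ 0.5696 -0.4199  0.014 ] delta [5.490e+01 1.113e+02 1.000e-01]
```

View pics/w14c.png

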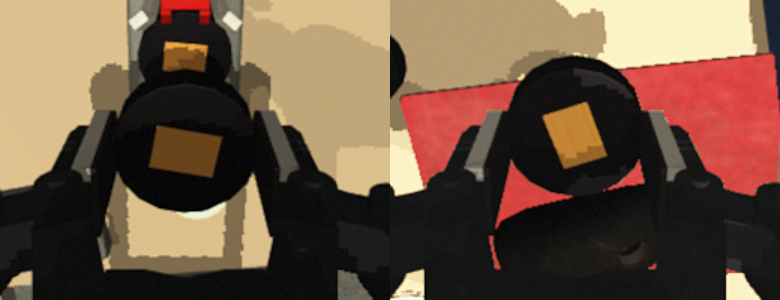

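Disc C is held level but nearer the fingertips (its top is about 14 mm below the TCP), and the grip looks sound. I'll carry it to the magazine gently.

Emit:
apply_moves(moves=[[0.6,0,-8,0,0,6,0],[0.6,0,-8,0,0,8.4,0],[0.6,0,-8,0,0,8.4,0],[0.6,0,-8,0,0,8.4,0],[0.6,0,-8,0,0,8.4,0],[0.6,0,-8,0,0,8.4,0],[0.6,0,-8,0,0,8.4,0],[0.6,0,-8,0,0,8.4,0],[0.6,0,-4,0,0,8.4,0],[0.6,0,0,0,0,8.4,0],[0.6,0,0,0,0,8.4,0],[0.6,3,0,-40,0,0,0],[0.6,3,0,-46,0,0,0],[0.6,3,0,-46,0,0,0],[0.6,3,0,-46,0,0,0],[0.6,3,0,-46,0,0,0],[0.6,3,0,-46,0,0,0],[0.6,3,0,-46,0,0,0],[0.6,2.5,0,-43,0,0,0],[0.6,0,0,-10,0,0,0]])

```text
time: 20.9
tool_pos: [0.5836, 0.0116, 0.183]
tool_rot: [-0.036, 0.034, 0.707, -0.706]
contact_force: [-0.6, 0.7, -0.9]
gripper_width: 0.533
```

```bash
sed -i 's/def held(s,im):/def held(s,im,dz=.0095):/; s/\[2\]-.0095/[2]-dz/; s/(p-s\["tool_pos"\])\[:2\])<.015/(p-s["tool_pos"])[:2])<.02/' h.py; python3 - <<'E'
from h import *
s,im=snap("wrist","w15"); s=manip.state(); im=manip.grab_frame("wrist"); rep(s); held(s,im,.0144)
E
```

```text
t 20.95 tcp [0.5839 0.0111 0.183 ] yaw -95.63 tilt [ 0.003 -1.    -0.001] F [-0.6  0.3 -0.5] w 0.536
held [282.8 269.2] 1146 [0.5851 0.0108 0.1686] off [-1.2 14.4  0.2]  to axis [-3.5 -0.   5.8]
red [291.6 173.2] 685 [0.6195 0.0011 0.094 ]
```

Emit:
apply_moves(moves=[[0.6,-3.5,15,5.8,0,0.2,0],[0.6,0,15,0,0,0,0],[0.6,0,0,0,0,0,0],[0.6,0,0,0,0,0,0]])

```text
time: 21.4
tool_pos: [0.587, 0.0006, 0.1527]
tool_rot: [-0.039, 0.037, 0.706, -0.706]
contact_force: [-0.1, -0.0, -0.4]
gripper_width: 0.533
```

```bash
python3 - <<'E'
from h import *
s,im=snap("wrist","w16"); rep(s); held(s,im,.0144)
E
```

```text
t 21.4 tcp [0.587  0.0006 0.1527] yaw -96.16 tilt [ 0.003 -1.    -0.   ] F [-0.1 -0.  -0.4] w 0.533
held [282.7 269.3] 1142 [5.881e-01 3.000e-04 1.383e-01] off [-1.2 14.4  0.2]  to axis [ 0.6  0.  -4.3]
red [275.8 189.6] 903 [0.6195 0.0013 0.094 ]
```

Emit:
apply_moves(moves=[[0.6,0.5,0,-4.3,0,-0.3,0],[0.6,0,8,0,0,0,0],[0.6,0,8,0,0,0,0],[0.6,0,7,0,0,0,0],[0.6,0,3,0,0,0,0],[0.6,0,0,0,0,0,0],[0.6,0,0,0,0,0,0]])

```text
time: 22.15
tool_pos: [0.5878, 0.006, 0.1284]
tool_rot: [-0.035, 0.035, 0.706, -0.706]
contact_force: [0.9, -0.6, -0.4]
gripper_width: 0.53
```

Emit:
apply_moves(moves=[[0.6,0.7,0,1.2,0,0,0],[0.6,0,2,0,0,0,0],[0.6,0,2,0,0,0,0],[0.6,0,1,0,0,0,0],[0.6,0,0,0,0,0,0],[0.6,0,0,0,0,0,0]])

```text
time: 22.75
tool_pos: [0.587, 0.0049, 0.1235]
tool_rot: [-0.035, 0.036, 0.706, -0.706]
contact_force: [0.2, -0.2, -0.4]
gripper_width: 0.534
```

```bash
python3 - <<'E'
from h import *
s,im=snap("wrist","w17"); rep(s); held(s,im,.0144)
E
```

```text
t 22.75 tcp [0.587  0.0049 0.1235] yaw -95.75 tilt [-0. -1. -0.] F [ 0.2 -0.2 -0.4] w 0.534
held [282.7 269.2] 1147 [0.5882 0.0046 0.1091] off [-1.2 14.4  0.2]  to axis [ 0.2 -0.  -0.1]
red [282.5 202.3] 1163 [0.6197 0.0015 0.094 ]
red [281.3 314.2] 418 [0.5493 0.0094 0.094 ]
```

Emit:
apply_moves(moves=[[0.6,0,1.5,0,0,0,0],[0.6,0,0,0,0,0,0],[-0.3,0,0,0,0,0,0],[-0.3,0,0,0,0,0,0],[-0.3,0,0,0,0,0,0],[-0.3,0,-15,0,0,0,0],[-0.3,0,-25,0,0,0,0],[1,-1,0,0,0,0,0],[1,0,0,0,0,0,0],[1,0,0,0,0,0,0],[1,0,0,0,0,0,0],[1,0,0,0,0,0,0],[1,0,0,0,0,0,0],[1,0,15,0,0,0,0],[1,0,13,0,0,0,0],[1,0,0,0,0,0,0],[1,0,0,0,0,0,0]])

```text
time: 24.5
tool_pos: [0.5872, 0.0049, 0.1325]
tool_rot: [-0.036, 0.035, 0.706, -0.706]
contact_force: [-0.2, -0.2, -0.2]
gripper_width: 0.0
```

```bash
python3 - <<'E'
from h import *
s,im=snap("wrist","w18"); rep(s,(.588,.0047,.1015))
for n in("w5","w10","w18"):
    a=cv2.imread(f"pics/{n}.png"); h,S,v=cv2.split(cv2.cvtColor(a,cv2.COLOR_BGR2HSV))
    for c,A,b in blobs((h>4)&(h<35)&(S>150)&(v>60),80): print(n,c.round(1),A,b)
    for c,A,b in blobs(((h<4)|(h>175))&(S>150)&(v>60),60): print(n," red",c.round(1),A,b)
E
```

```text
t 24.5 tcp [0.5872 0.0049 0.1325] yaw -95.75 tilt [ 0.002 -1.    -0.   ] F [-0.2 -0.2 -0.2] w 0.0
 delta to (0.588, 0.0047, 0.1015) [-0.9 31.   0.1]
w5 [282.8 207.4] 184 [271 204  25   9]
w5 [255.3 218.2] 94 [247 209  17  22]
w5 [282.1 251.2] 339 [263 245  42  16]
w5  red [283.  196.1] 1039 [261 184  45  31]
w10 [281.9 251.4] 340 [263 244  44  17]
w10  red [283.2 195.3] 1108 [261 183  45  31]
w18 [277.8 248.5] 269 [262 240  32  21]
w18  red [282.8 198. ] 1046 [261 186  45  31]
```

The geometry matches the earlier two discs, so I press.

Emit:
apply_moves(moves=[[1,-0.7,5,0,0,0,0],[1,0,6,0,0,0,0],[1,0,6,0,0,0,0],[1,0,6,0,0,0,0],[1,0,6,0,0,0,0],[1,0,3,0,0,0,0],[1,0,0,0,0,0,0],[1,0,0,0,0,0,0]])

```text
time: 25.35
tool_pos: [0.59, 0.0046, 0.1031]
tool_rot: [0.034, -0.037, -0.706, 0.706]
contact_force: [1.4, -0.4, 5.6]
gripper_width: -0.001
```

Emit:
apply_moves(moves=[[1,1,2,0,0,0,0],[1,0,0,0,0,0,0],[1,0,0,0,0,0,0],[-0.6,0,-10,0,0,0,0],[-0.6,0,-40,0,0,0,0],[-0.6,0,-30,0,0,0,0],[-0.6,0,0,0,0,0,0],[-0.6,0,0,0,0,0,0],[-0.6,0,0,0,0,0,0]])

```text
time: 26.25
tool_pos: [0.5863, 0.005, 0.178]
tool_rot: [-0.037, 0.034, 0.706, -0.706]
contact_force: [-0.1, -1.0, -0.8]
gripper_width: 0.804
```

```bash
cat >> h.py <<'E'
def reds(s,im):
    T=wristT(s); h,S,v=cv2.split(cv2.cvtColor(im,cv2.COLOR_BGR2HSV))
    for c,A,b in blobs(((h<4)|(h>175))&(S>150)&(v>60),60): print("red",c.round(1),A,b,onz("wrist",c,.094,T).round(4))
E
python3 - <<'E'
from h import *
s,im=snap("wrist","w19"); rep(s); brass(s,im,.088); reds(s,im)
E
```

```text
t 26.25 tcp [0.5863 0.005  0.178 ] yaw -95.75 tilt [ 0.004 -1.    -0.   ] F [-0.1 -1.  -0.8] w 0.804
br [282.8 217.9] 608 [0.5881 0.0046 0.088 ] delta [-2.2 90.   0.2]
red [282.9 178.8] 735 [266 168  35  27] [0.6195 0.0013 0.094 ]
red [281.9 259.9] 683 [267 243  31  29] [0.5562 0.0086 0.094 ]
```

Disc 3 is latched. Next is disc D, gripped along x again.

Emit:
apply_moves(moves=[[-0.6,0,0,0,0,-8,0],[-0.6,0,0,0,0,-8.5,0],[-0.6,0,0,0,0,-8.5,0],[-0.6,0,0,0,0,-8.5,0],[-0.6,0,0,0,0,-8.5,0],[-0.6,0,0,0,0,-8.5,0],[-0.6,0,0,0,0,-8.5,0],[-0.6,0,0,0,0,-8.5,0],[-0.6,0,0,0,0,-8.5,0],[-0.6,0,0,0,0,-8.5,0],[-0.6,0,0,0,0,-5.5,0],[-0.6,43,0,-11,0,0,0],[-0.6,43,0,-11,0,0,0],[-0.6,43,0,-11,0,0,0],[-0.6,43,0,-11,0,0,0],[-0.6,43,17,-11,0,0,0],[-0.6,42,17,-11,0,0,0],[-0.6,42,17,-11,0,0,0],[-0.6,42,16,-10,0,0,0],[-0.6,42,16,-10,0,0,0]])

```text
time: 28.3
tool_pos: [0.451, -0.3672, 0.0945]
tool_rot: [0.474, -0.474, 0.526, -0.523]
contact_force: [0.6, -0.8, 0.8]
gripper_width: 0.804
```

Emit:
apply_moves(moves=[[-0.6,0,0,0,0,0,0],[-0.6,0,0,0,0,0,0],[-0.6,0,0,0,0,0,0]])

```text
time: 28.6
tool_pos: [0.4528, -0.3655, 0.0964]
tool_rot: [0.475, -0.474, 0.525, -0.524]
contact_force: [0.5, 1.3, 1.2]
gripper_width: 0.801
```

```bash
python3 - <<'E'
from h import *
s,im=snap("wrist","w20"); rep(s); brass(s,im,.014)
E
```

```text
t 28.6 tcp [ 0.4528 -0.3655  0.0964] yaw -5.72 tilt [-0.001 -1.    -0.001] F [0.5 1.3 1.2] w 0.801
br [281.  224.8] 629 [ 0.4515 -0.3667  0.014 ] delta [ 1.4 82.4 -1.1]
```

Now I descend to TCP ≈ 0.021, checking height and force before I close.

Emit:
apply_moves(moves=[[-0.6,1.4,25,-1.1,0,0,0],[-0.6,0,25,0,0,0,0],[-0.6,0,18,0,0,0,0],[-0.6,0,7,0,0,0,0],[-0.6,0,0,0,0,0,0],[-0.6,0,0,0,0,0,0]])

```text
time: 29.25
tool_pos: [0.4524, -0.3679, 0.0231]
tool_rot: [-0.475, 0.475, -0.524, 0.525]
contact_force: [0.5, 0.2, -0.4]
gripper_width: 0.801
```

Emit:
apply_moves(moves=[[0.6,0,1,0,0,0,0],[0.6,0,0,0,0,0,0],[0.6,0,0,0,0,0,0],[0.6,0,0,0,0,0,0],[0.6,0,0,0,0,0,0],[0.6,0,0,0,0,0,0]])

```text
time: 29.85
tool_pos: [0.4527, -0.3689, 0.023]
tool_rot: [-0.474, 0.474, -0.523, 0.526]
contact_force: [0.6, 0.3, 6.7]
gripper_width: 0.551
```

```bash
python3 - <<'E'
from h import *
s,im=snap("wrist","w21"); rep(s); brass(s,im,.014)
E
```

```text
t 29.85 tcp [ 0.4527 -0.3689  0.023 ] yaw -5.75 tilt [ 0.002 -1.     0.003] F [0.6 0.3 6.7] w 0.551
br [283. 272.] 1259 [ 0.4533 -0.3671  0.014 ] delta [-1.8  9.   0.4]
```

Emit:
apply_moves(moves=[[0.6,0,-20,0,0,0,0],[0.6,0,-30,0,0,7.5,0],[0.6,0,-30,0,0,8.3,0],[0.6,0,-30,0,0,8.3,0],[0.6,0,-30,0,0,8.3,0],[0.6,0,-20,0,0,8.3,0],[0.6,0,0,0,0,8.3,0],[0.6,0,0,0,0,8.3,0],[0.6,0,0,0,0,8.3,0],[0.6,0,0,0,0,8.3,0],[0.6,0,0,0,0,8.3,0],[0.6,-10,0,-40,0,7.8,0],[0.6,-10,0,-44,0,0,0],[0.6,-10,0,-44,0,0,0],[0.6,-10,0,-44,0,0,0],[0.6,-10,0,-44,0,0,0],[0.6,-10,0,-44,0,0,0],[0.6,-10,0,-44,0,0,0],[0.6,-10,0,-44,0,0,0],[0.6,-9,0,-37,0,0,0]])

```text
time: 31.9
tool_pos: [0.5736, 0.0101, 0.1812]
tool_rot: [-0.035, 0.035, 0.706, -0.706]
contact_force: [0.3, -0.3, -0.2]
gripper_width: 0.546
```

Emit:
apply_moves(moves=[[0.6,0,0,0,0,0,0],[0.6,0,0,0,0,0,0],[0.6,0,0,0,0,0,0]])

```text
time: 32.2
tool_pos: [0.573, 0.0071, 0.1809]
tool_rot: [0.036, -0.036, -0.706, 0.706]
contact_force: [-0.3, 0.1, -0.4]
gripper_width: 0.554
```

```bash
python3 - <<'E'
from h import *
s,im=snap("wrist","w22"); rep(s); held(s,im,.0092)
E
```

```text
t 32.2 tcp [0.573  0.0071 0.1809] yaw -95.8 tilt [ 0. -1.  0.] F [-0.3  0.1 -0.4] w 0.554
held [283.4 271.7] 1244 [0.5757 0.0062 0.1717] off [-2.8  9.2  0.5]  to axis [-12.4  -0.    0.3]
red [283.8 159.2] 760 [0.6196 0.0013 0.094 ]
```

Emit:
apply_moves(moves=[[0.6,-12.4,0,0.3,0,0,0],[0.6,0,25,0,0,0,0],[0.6,0,15,0,0,0,0],[0.6,0,0,0,0,0,0],[0.6,0,0,0,0,0,0],[0.6,0,0,0,0,0,0]])

```text
time: 32.85
tool_pos: [0.5862, 0.0061, 0.1419]
tool_rot: [0.035, -0.036, -0.706, 0.706]
contact_force: [0.6, 0.4, 0.1]
gripper_width: 0.556
```

```bash
python3 - <<'E'
from h import *
s,im=snap("wrist","w23"); rep(s); held(s,im,.0092)
E
```

```text
t 32.85 tcp [0.5862 0.0061 0.1419] yaw -95.77 tilt [-0.001 -1.    -0.   ] F [0.6 0.4 0.1] w 0.556
held [283.4 271.7] 1242 [0.5889 0.0053 0.1327] off [-2.8  9.2  0.5]  to axis [ 0.9 -0.   0.7]
red [284.7 192.1] 996 [0.6195 0.0013 0.094 ]
```

Emit:
apply_moves(moves=[[0.6,0.8,5,0.7,0,0,0],[0.6,0,8,0,0,0,0],[0.6,0,6,0,0,0,0],[0.6,0,4,0,0,0,0],[0.6,0,1,0,0,0,0],[0.6,0,0,0,0,0,0],[0.6,0,0,0,0,0,0]])

```text
time: 33.6
tool_pos: [0.5848, 0.0057, 0.1171]
tool_rot: [0.035, -0.036, -0.706, 0.706]
contact_force: [-0.4, -0.1, 0.1]
gripper_width: 0.549
```

```bash
python3 - <<'E'
from h import *
s,im=snap("wrist","w24"); rep(s); held(s,im,.0092)
E
```

```text
t 33.6 tcp [0.5848 0.0057 0.1171] yaw -95.75 tilt [-0. -1.  0.] F [-0.4 -0.1  0.1] w 0.549
held [283.4 271.7] 1245 [0.5875 0.0049 0.1079] off [-2.8  9.2  0.6]  to axis [-0.5  0.   0.1]
red [283.8 201.6] 1283 [0.6197 0.0014 0.094 ]
red [282.8 318.3] 473 [0.5491 0.0091 0.094 ]
```

Emit:
apply_moves(moves=[[0.6,-0.4,1.5,0,0,0,0],[0.6,0,0,0,0,0,0],[-0.3,0,0,0,0,0,0],[-0.3,0,0,0,0,0,0],[-0.3,0,0,0,0,0,0],[-0.3,0,-15,0,0,0,0],[-0.3,0,-30,0,0,0,0],[1,-2.6,0,0,0,0,0],[1,0,0,0,0,0,0],[1,0,0,0,0,0,0],[1,0,0,0,0,0,0],[1,0,0,0,0,0,0],[1,0,0,0,0,0,0],[1,0,15,0,0,0,0],[1,0,13,0,0,0,0],[1,0,0,0,0,0,0],[1,0,0,0,0,0,0]])

```text
time: 35.35
tool_pos: [0.587, 0.0055, 0.1311]
tool_rot: [-0.036, 0.035, 0.706, -0.706]
contact_force: [0.3, 0.3, -0.1]
gripper_width: -0.001
```

```bash
python3 - <<'E'
from h import *
s,im=snap("wrist","w25"); rep(s,(.588,.0047,.1015))
a=im; h,S,v=cv2.split(cv2.cvtColor(a,cv2.COLOR_BGR2HSV))
for c,A,b in blobs((h>4)&(h<35)&(S>150)&(v>60),80): print(c.round(1),A,b)
reds(s,im)
E
```

```text
t 35.35 tcp [0.587  0.0055 0.1311] yaw -95.75 tilt [ 0.002 -1.    -0.   ] F [ 0.3  0.3 -0.1] w -0.001
 delta to (0.588, 0.0047, 0.1015) [-1.2 29.6  0.7]
[291.4 250. ] 252 [275 240  34  21]
red [283.8 197.9] 1066 [262 186  45  31] [0.6198 0.0013 0.094 ]
```

Emit:
apply_moves(moves=[[1,-0.8,4,0.5,0,0,0],[1,0,6,0,0,0,0],[1,0,6,0,0,0,0],[1,0,6,0,0,0,0],[1,0,5,0,0,0,0],[1,0,3,0,0,0,0],[1,0,0,0,0,0,0],[1,0,0,0,0,0,0]])

```text
time: 36.2
tool_pos: [0.5902, 0.0046, 0.1044]
tool_rot: [0.034, -0.037, -0.706, 0.706]
contact_force: [0.1, -0.2, 5.9]
gripper_width: -0.004
```

Emit:
apply_moves(moves=[[1,1,2,0,0,0,0],[1,0,1.5,0,0,0,0],[1,0,0,0,0,0,0],[1,0,0,0,0,0,0]])

```text
time: 36.6
tool_pos: [0.59, 0.0046, 0.1016]
tool_rot: [0.033, -0.038, -0.706, 0.706]
contact_force: [2.4, -0.0, 7.0]
gripper_width: -0.0
```

Emit:
apply_moves(moves=[[-0.6,0,-10,0,0,0,0],[-0.6,0,-40,0,0,0,0],[-0.6,0,-30,0,0,0,0],[-0.6,0,0,0,0,0,0],[-0.6,0,0,0,0,0,0],[-0.6,0,0,0,0,0,0]])

```text
time: 37.2
tool_pos: [0.5864, 0.0051, 0.1773]
tool_rot: [-0.037, 0.034, 0.706, -0.706]
contact_force: [-0.1, -0.0, -0.3]
gripper_width: 0.796
```

```bash
cat >> h.py <<'E'
def whites(s,im,z=.014,cam="wrist"):
    T=wristT(s) if cam=="wrist" else None; h,S,v=cv2.split(cv2.cvtColor(im,cv2.COLOR_BGR2HSV))
    m=((h>100)&(h<130)&(S>110)&(v>70)).astype(np.uint8)
    m=cv2.morphologyEx(m,cv2.MORPH_CLOSE,np.ones((3,3)))
    for c in cv2.findContours(m,cv2.RETR_EXTERNAL,cv2.CHAIN_APPROX_NONE)[0]:
        if len(c)<14: continue
        e=cv2.fitEllipse(c); p=onz(cam,e[0],z,T)
        if max(e[1])<120 and min(e[1])>.5*max(e[1]): print("ring",np.round(e[0],1),np.round(e[1],1),p.round(4),"delta",delta(s,p))
E
python3 - <<'E'
from h import *
s,im=snap("wrist","w26"); rep(s); brass(s,im,.088); reds(s,im); whites(s,im)
t=manip.grab_frame("top"); cv2.imwrite("pics/top2.png",t); whites(s,t,.014,"top"); whites(s,t,.008,"top")
E
```

```text
t 37.2 tcp [0.5864 0.0051 0.1773] yaw -95.76 tilt [ 0.003 -1.    -0.   ] F [-0.1 -0.  -0.3] w 0.796
br [282.6 217.6] 612 [0.5888 0.0047 0.088 ] delta [-2.7 89.3  0.1]
red [283.  179.4] 726 [266 169  35  26] [0.6193 0.0013 0.094 ]
red [282.3 260.5] 703 [267 244  32  29] [0.5561 0.0084 0.094 ]
ring [291.  310.3] [25. 30.] [0.4503 0.0095 0.014 ] delta [135.4 163.7   9.2]
ring [513.4 255.6] [26.3 35.2] [ 0.4945 -0.2314  0.014 ] delta [ 67.3 163.5 244.5]
ring [ 50.  218.1] [54.4 70.5] [0.5856 0.2428 0.014 ] delta [  24.1  163.4 -236.5]
ring [347.1 256. ] [12.2 12.6] [ 0.4929 -0.2297  0.014 ] delta [ 69.  163.5 243. ]
ring [420.8 162.4] [38.4 73.7] [ 0.7418 -0.4241  0.014 ] delta [-198.1  162.7  411.4]
ring [347.1 256. ] [12.2 12.6] [ 0.4929 -0.2308  0.008 ] delta [ 68.9 169.5 244. ]
ring [420.8 162.4] [38.4 73.7] [ 0.7433 -0.4264  0.008 ] delta [-199.8  168.7  413.5]
```

View pics/w26.png

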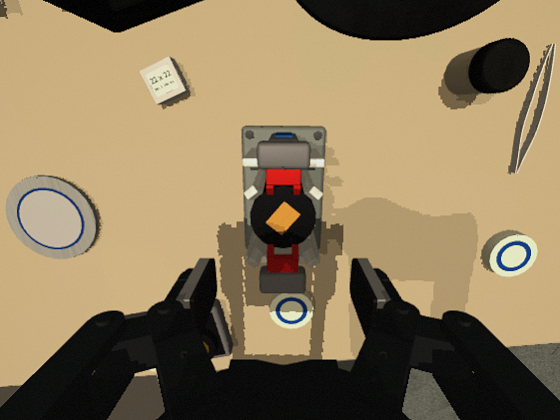

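All four black discs are in, with both catches over the top one. One white disc has been knocked to about (.4935,-.231); the other is still at (.450,.0095). The plate is at (52,217). I'll take the near white disc first.

Emit:
apply_moves(moves=[[-0.6,45,0,3,0,0,0],[-0.6,45,0,3,0,0,0],[-0.6,45,10,3,0,0,0],[-0.6,0,40,0,0,0,0],[-0.6,0,35,0,0,0,0],[-0.6,0,0,0,0,0,0],[-0.6,0,0,0,0,0,0],[-0.6,0,0,0,0,0,0]])

```text
time: 38.1
tool_pos: [0.4536, 0.0093, 0.0955]
tool_rot: [0.035, -0.036, -0.706, 0.706]
contact_force: [0.3, -0.6, -0.6]
gripper_width: 0.803
```

```bash
python3 - <<'E'
from h import *
s,im=snap("wrist","w27"); rep(s); whites(s,im)
a=cv2.imread("pics/w26.png")
E
```

```text
t 38.1 tcp [0.4536 0.0093 0.0955] yaw -95.75 tilt [-0.002 -1.     0.   ] F [ 0.3 -0.6 -0.6] w 0.803
ring [283.  227.4] [39.  43.8] [0.4516 0.0092 0.014 ] delta [ 2.1 81.5  0.3]
```

Emit:
apply_moves(moves=[[-0.6,2,25,0,0,0,0],[-0.6,0,25,0,0,0,0],[-0.6,0,15,0,0,0,0],[-0.6,0,6,0,0,0,0],[-0.6,0,0,0,0,0,0],[0.6,0,0,0,0,0,0],[0.6,0,0,0,0,0,0],[0.6,0,0,0,0,0,0],[0.6,0,0,0,0,0,0],[0.6,0,0,0,0,0,0]])

```text
time: 39.15
tool_pos: [0.4519, 0.0095, 0.0252]
tool_rot: [0.034, -0.037, -0.706, 0.706]
contact_force: [-1.4, -0.0, 4.9]
gripper_width: 0.548
```

```bash
python3 - <<'E'
from h import *
s,im=snap("wrist","w28"); rep(s,(.5856,.242,.15)); whites(s,im)
E
```

```text
t 39.15 tcp [0.4519 0.0095 0.0252] yaw -95.75 tilt [-0.003 -1.     0.   ] F [-1.4 -0.   4.9] w 0.548
 delta to (0.5856, 0.242, 0.15) [-110.1 -124.5 -244.7]
ring [284.1 266.8] [39.2 58.3] [0.4563 0.0082 0.014 ] delta [-4.4 11.2  0.9]
```

Emit:
apply_moves(moves=[[0.6,0,-30,0,0,0,0],[0.6,0,-35,0,0,0,0],[0.6,0,-35,0,0,0,0],[0.6,-8,0,-40,0,0,0],[0.6,-8,0,-40,0,0,0],[0.6,-8,0,-40,0,0,0],[0.6,-8,0,-40,0,0,0],[0.6,-8,0,-40,0,0,0],[0.6,-9,0,-39,0,0,0],[0.6,0,0,0,0,0,0],[0.6,0,0,0,0,0,0],[0.6,0,0,0,0,0,0]])

```text
time: 40.4
tool_pos: [0.5228, 0.242, 0.1232]
tool_rot: [0.036, -0.036, -0.706, 0.706]
contact_force: [-0.1, -0.8, -0.1]
gripper_width: 0.544
```

```bash
python3 - <<'E'
from h import *
s,im=snap("wrist","w29"); rep(s); print("held:");whites(s,im,s["tool_pos"][2]-.0112); print("plate:"); whites(s,im,.008)
E
```

```text
t 40.4 tcp [0.5228 0.242  0.1232] yaw -95.78 tilt [-0. -1.  0.] F [-0.1 -0.8 -0.1] w 0.544
held:
ring [283.1 271.2] [47.7 61.9] [0.5247 0.2414 0.112 ] delta [-1.9 11.2  0.4]
ring [267.6 136.4] [85.4 87.8] [0.5917 0.2413 0.112 ] delta [-68.6  11.2  -6.3]
plate:
ring [283.1 271.2] [47.7 61.9] [0.4654 0.2473 0.008 ] delta [ 57.7 115.2   0.4]
ring [267.6 136.4] [85.4 87.8] [0.5839 0.2472 0.008 ] delta [-60.3 115.2 -11.4]
```

View pics/w29.png

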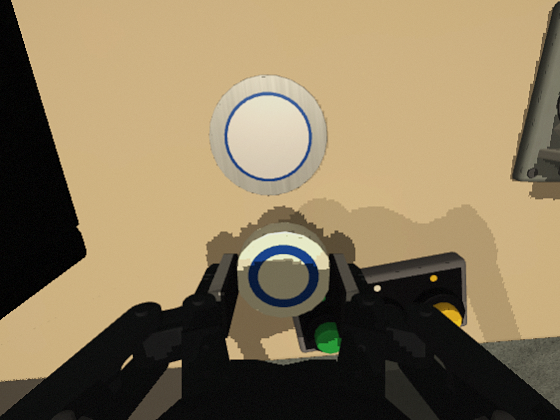

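The view shows the plate's ring at (268,136), which gives (.584,.247), and the held disc's ring centred at about (283,275). The disc is therefore under the TCP to within about 0.5 mm. I'll move over the plate.

Emit:
apply_moves(moves=[[0.6,-20,0,-4,0,0,0],[0.6,-25,10,-4,0,0,0],[0.6,-15.5,20,-4,0,0,0],[0.6,0,25,0,0,0,0],[0.6,0,20,0,0,0,0],[0.6,0,0,0,0,0,0],[0.6,0,0,0,0,0,0],[0.6,0,0,0,0,0,0]])

```text
time: 41.25
tool_pos: [0.5854, 0.2483, 0.0499]
tool_rot: [-0.035, 0.037, 0.707, -0.706]
contact_force: [-0.1, 0.2, -0.7]
gripper_width: 0.545
```

```bash
python3 - <<'E'
from h import *
s,im=snap("wrist","w30"); rep(s,(.5839,.2472,.0335))
E
```

```text
t 41.25 tcp [0.5854 0.2483 0.0499] yaw -95.79 tilt [-0.003 -1.    -0.001] F [-0.1  0.2 -0.7] w 0.545
 delta to (0.5839, 0.2472, 0.0335) [ 1.4 16.3  1.3]
```

Emit:
apply_moves(moves=[[0.6,1.4,6,1.3,0,0,0],[0.6,0,7,0,0,0,0],[0.6,0,3,0,0,0,0],[0.6,0,0,0,0,0,0],[0.6,0,0,0,0,0,0]])

```text
time: 41.8
tool_pos: [0.5827, 0.2473, 0.0332]
tool_rot: [0.036, -0.035, -0.706, 0.706]
contact_force: [-4.5, -1.5, 8.3]
gripper_width: 0.551
```

Emit:
apply_moves(moves=[[-0.3,0,-0.5,0,0,0,0],[-0.3,0,0,0,0,0,0],[-0.3,0,0,0,0,0,0],[-0.3,0,0,0,0,0,0],[-0.6,0,-20,0,0,0,0],[-0.6,0,-40,0,0,0,0],[-0.6,30,-20,0,0,0,0],[-0.6,30,0,0,0,0,0],[-0.6,0,0,0,0,0,0],[-0.6,0,0,0,0,0,0],[-0.6,0,0,0,0,0,0]])

```text
time: 42.9
tool_pos: [0.5236, 0.2532, 0.1122]
tool_rot: [0.036, -0.036, -0.706, 0.706]
contact_force: [0.7, -0.0, 0.8]
gripper_width: 0.797
```

```bash
cat >> h.py <<'E'
def rings(s,im,zs):
    T=wristT(s); h,S,v=cv2.split(cv2.cvtColor(im,cv2.COLOR_BGR2HSV))
    m=((h>100)&(h<130)&(S>110)&(v>50)).astype(np.uint8)
    cs,hi=cv2.findContours(m,cv2.RETR_CCOMP,cv2.CHAIN_APPROX_NONE)
    for c,q in zip(cs,hi[0]):
        if len(c)<40: continue
        e=cv2.fitEllipse(c)
        if max(e[1])<130 and min(e[1])>.6*max(e[1]): print("in " if q[3]>=0 else "out",np.round(e[0],1),np.round(e[1],1),[onz("wrist",e[0],z,T)[:2].round(4) for z in zs])
E
python3 - <<'E'
from h import *
s,im=snap("wrist","w31"); rep(s); rings(s,im,(.008,.022)); 
t=manip.grab_frame("top"); cv2.imwrite("pics/top3.png",t); whites(s,t,.014,"top")
E
```

```text
t 42.9 tcp [0.5236 0.2532 0.1122] yaw -95.77 tilt [-0. -1.  0.] F [ 0.7 -0.   0.8] w 0.797
out [282.7 141.2] [49.6 50.6] [array([0.581 , 0.2472]), array([0.5823, 0.247 ])]
in  [282.7 141.6] [39.1 39.6] [array([0.5808, 0.2472]), array([0.5821, 0.247 ])]
out [282.3 137.1] [89.8 92. ] [array([0.584 , 0.2472]), array([0.5852, 0.247 ])]
in  [282.3 137.3] [87.1 89. ] [array([0.5839, 0.2472]), array([0.585, 0.247])]
ring [347.2 255.8] [12.1 12.3] [ 0.4932 -0.2301  0.014 ] delta [-18.3  98.2 483.9]
ring [161.6 217.1] [11.6 12.2] [0.5814 0.2504 0.014 ] delta [-57.8  98.2  -3. ]
ring [421.2 162.1] [38.6 74.1] [ 0.7425 -0.4251  0.014 ] delta [-285.9   98.3  652.9]
```

Emit:
apply_moves(moves=[[-0.6,0,-40,0,0,0,0],[-0.6,0,-40,20,0,0,0],[-0.6,-2,0,45,0,0,0],[-0.6,-2,0,45,0,0,0],[-0.6,-2,0,45,0,0,0],[-0.6,-2,0,45,0,0,0],[-0.6,-2,0,45,0,0,0],[-0.6,-2,0,45,0,0,0],[-0.6,-2,0,45,0,0,0],[-0.6,-2,20,40,0,0,0],[-0.6,-2,25,40,0,0,0],[-0.6,-2,25,40,0,0,0],[-0.6,0,30,30,0,0,0],[-0.6,0,0,0,0,0,0],[-0.6,0,0,0,0,0,0],[-0.6,0,0,0,0,0,0]])

```text
time: 44.6
tool_pos: [0.4953, -0.2312, 0.0934]
tool_rot: [0.035, -0.036, -0.706, 0.706]
contact_force: [1.0, -0.1, 0.9]
gripper_width: 0.8
```

```bash
python3 - <<'E'
from h import *
s,im=snap("wrist","w32"); rep(s); whites(s,im); rings(s,im,(.014,))
E
```

```text
t 44.6 tcp [ 0.4953 -0.2312  0.0934] yaw -95.73 tilt [-0.001 -1.     0.   ] F [ 1.  -0.1  0.9] w 0.8
ring [282.1 225.7] [40.5 44.9] [ 0.4955 -0.231   0.014 ] delta [-0.1 79.4 -0.3]
out [282.1 225.8] [40.9 44.8] [array([ 0.4953, -0.231 ])]
```

Emit:
apply_moves(moves=[[-0.6,0,25,0,0,0,0],[-0.6,0,25,0,0,0,0],[-0.6,0,13,0,0,0,0],[-0.6,0,6,0,0,0,0],[-0.6,0,0,0,0,0,0],[0.6,0,0,0,0,0,0],[0.6,0,0,0,0,0,0],[0.6,0,0,0,0,0,0],[0.6,0,0,0,0,0,0],[0.6,0,0,0,0,0,0]])

```text
time: 45.65
tool_pos: [0.4958, -0.232, 0.0256]
tool_rot: [0.034, -0.037, -0.706, 0.707]
contact_force: [-0.8, 0.9, 5.6]
gripper_width: 0.545
```

```bash
python3 - <<'E'
from h import *
s,im=snap("wrist","w33"); rep(s,(.583,.247,.19)); rings(s,im,(.014,))
E
```

```text
t 45.65 tcp [ 0.4958 -0.232   0.0256] yaw -95.75 tilt [-0.003 -1.     0.001] F [-0.8  0.9  5.6] w 0.545
 delta to (0.583, 0.247, 0.19) [ -39.2 -164.9 -485.1]
out [282.9 274.3] [59.7 67.7] [array([ 0.4957, -0.2324])]
in  [282.8 275.8] [47.8 56. ] [array([ 0.4949, -0.2322])]
```

Emit:
apply_moves(moves=[[0.6,0,-30,0,0,0,0],[0.6,0,-45,0,0,0,0],[0.6,0,-45,0,0,0,0],[0.6,0,-45,-10,0,0,0],[0.6,-4,0,-43,0,0,0],[0.6,-4,0,-43,0,0,0],[0.6,-4,0,-43,0,0,0],[0.6,-4,0,-43,0,0,0],[0.6,-4,0,-43,0,0,0],[0.6,-4,0,-43,0,0,0],[0.6,-4,0,-43,0,0,0],[0.6,-4,0,-43,0,0,0],[0.6,-4,0,-43,0,0,0],[0.6,-3,0,-43,0,0,0],[0.6,0,0,-45,0,0,0],[0.6,0,30,0,0,0,0],[0.6,0,30,0,0,0,0],[0.6,0,0,0,0,0,0],[0.6,0,0,0,0,0,0],[0.6,0,0,0,0,0,0]])

```text
time: 47.7
tool_pos: [0.5831, 0.2474, 0.1308]
tool_rot: [-0.035, 0.037, 0.707, -0.706]
contact_force: [0.0, -1.2, 0.1]
gripper_width: 0.545
```

```bash
python3 - <<'E'
from h import *
s,im=snap("wrist","w34"); rep(s,(.583,.247,.048)); rings(s,im,(s["tool_pos"][2]-.0116,.008))
E
```

```text
t 47.7 tcp [0.5831 0.2474 0.1308] yaw -95.78 tilt [-0.003 -1.    -0.001] F [ 0.  -1.2  0.1] w 0.545
 delta to (0.583, 0.247, 0.048) [ 0.3 82.8  0.5]
out [282.9 274.6] [60.7 67.9] [array([0.5828, 0.2472]), array([0.5183, 0.254 ])]
in  [282.9 275.3] [47.1 53. ] [array([0.5824, 0.2472]), array([0.5176, 0.254 ])]
out [283.2 213.7] [36.3 39.5] [array([0.6155, 0.2437]), array([0.5777, 0.2476])]
out [282.8 207.1] [72.  76.1] [array([0.6188, 0.2435]), array([0.5837, 0.2474])]
```

Emit:
apply_moves(moves=[[0.6,0,30,0,0,0,0],[0.6,0,25,0,0,0,0],[0.6,0,15,0,0,0,0],[0.6,0,0,0,0,0,0],[0.6,0,0,0,0,0,0]])

```text
time: 48.25
tool_pos: [0.5827, 0.2475, 0.0597]
tool_rot: [-0.035, 0.036, 0.706, -0.706]
contact_force: [-0.0, -0.2, 0.2]
gripper_width: 0.542
```

Emit:
apply_moves(moves=[[0.6,0,6,0.4,0,0,0],[0.6,0,4,0,0,0,0],[0.6,0,1.5,0,0,0,0],[0.6,0,0,0,0,0,0],[0.6,0,0,0,0,0,0]])

```text
time: 48.75
tool_pos: [0.5821, 0.2471, 0.0476]
tool_rot: [-0.035, 0.036, 0.706, -0.706]
contact_force: [-2.6, -0.2, 3.2]
gripper_width: 0.546
```

Emit:
apply_moves(moves=[[-0.3,0,-0.3,0,0,0,0],[-0.3,0,0,0,0,0,0],[-0.3,0,0,0,0,0,0],[-0.3,0,0,0,0,0,0],[-0.6,0,-20,0,0,0,0],[-0.6,0,-45,0,0,0,0],[-0.6,35,-10,0,0,0,0],[-0.6,35,0,0,0,0,0],[-0.6,0,0,0,0,0,0],[-0.6,0,0,0,0,0,0],[-0.6,0,0,0,0,0,0]])

```text
time: 49.85
tool_pos: [0.5129, 0.254, 0.1224]
tool_rot: [-0.035, 0.036, 0.706, -0.706]
contact_force: [-0.3, -0.5, -0.1]
gripper_width: 0.795
```

```bash
python3 - <<'E'
from h import *
s,im=snap("wrist","w35"); rep(s); rings(s,im,(.008,.036))
t=manip.grab_frame("top"); cv2.imwrite("pics/top4.png",t)
sc=manip.grab_frame("scene"); cv2.imwrite("pics/scene4.png",sc)
cv2.imwrite("pics/v4.png",np.hstack([im[:,60:460],cv2.resize(t[150:310,120:270],(400,420))]))
T=wristT(s); h,S,v=cv2.split(cv2.cvtColor(im,cv2.COLOR_BGR2HSV))
for n,m in (("g",(h>45)&(h<85)&(S>120)&(v>50)),("y",(h>=20)&(h<=35)&(S>150)&(v>110))):
    for c,A,b in blobs(m,40): print(n,c.round(1),A,b,onz("wrist",c,.03,T).round(4))
def tri(a,b):
    (o,d),(p,e)=ray("top",a),ray("scene",b); t=np.linalg.lstsq(np.c_[d,-e],p-o,rcond=None)[0]; return (o+d*t[0]+p+e*t[1])/2
E
```

```text
t 49.85 tcp [0.5129 0.254  0.1224] yaw -95.76 tilt [-0.001 -1.    -0.   ] F [-0.3 -0.5 -0.1] w 0.795
out [282.7 126.4] [51.2 53.1] [array([0.5804, 0.247 ]), array([0.5818, 0.2468])]
in  [282.7 126.7] [40.5 41.5] [array([0.5802, 0.247 ]), array([0.5816, 0.2468])]
out [282.  121.6] [87.  90.7] [array([0.584 , 0.2472]), array([0.5849, 0.247 ])]
in  [281.9 121.8] [84.6 87.9] [array([0.5839, 0.2472]), array([0.5848, 0.247 ])]
g [343.4 327.9] 751 [329 313  30  31] [0.408  0.2117 0.03  ]
y [449.  266.9] 40 [446 264   7   7] [0.4588 0.1245 0.03  ]
y [463.5 304.1] 485 [448 293  31  24] [0.4219 0.1099 0.03  ]
```

View pics/v4.png

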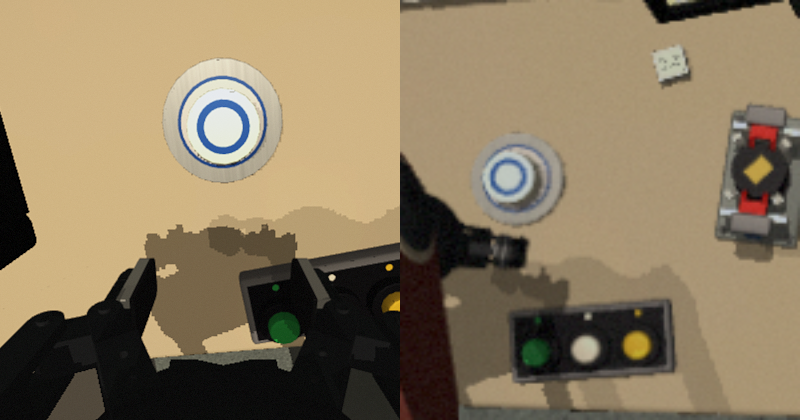

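The pile is neat and centred to within about 2 mm, the magazine is full with both catches in, and no other disc is in sight. The keys triangulate to z≈.038, with green and yellow 96 mm apart as stated. Now the white key.

Emit:
apply_moves(moves=[[1,28,0,32,0,0,0],[1,28,0,32,0,0,0],[1,29,0,33,0,0,0],[1,0,20,0,0,0,0],[1,0,20,0,0,0,0],[1,0,0,0,0,0,0],[1,0,0,0,0,0,0],[1,0,0,0,0,0,0]])

```text
time: 50.8
tool_pos: [0.419, 0.1663, 0.0833]
tool_rot: [-0.035, 0.036, 0.706, -0.706]
contact_force: [1.1, -0.1, 0.1]
gripper_width: 0.0
```

```bash
python3 - <<'E'
from h import *
s,im=snap("wrist","w36"); rep(s,(.4185,.1658,.051))
cv2.imwrite("pics/w36c.png",im[150:420])
E
```

```text
t 50.8 tcp [0.419  0.1663 0.0833] yaw -95.75 tilt [-0.001 -1.    -0.   ] F [ 1.1 -0.1  0.1] w 0.0
 delta to (0.4185, 0.1658, 0.051) [ 0.5 32.3  0.6]
```

View pics/w36c.png

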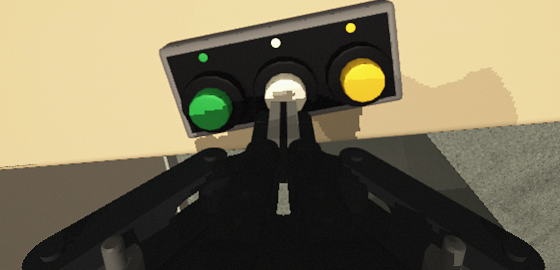

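The fingertips are over the white key. I press in small steps, watching the force.

Emit:
apply_moves(moves=[[1,0.5,15,0.6,0,0,0],[1,0,9,0,0,0,0],[1,0,3,0,0,0,0],[1,0,3,0,0,0,0],[1,0,2,0,0,0,0],[1,0,0,0,0,0,0],[1,0,0,0,0,0,0]])

```text
time: 51.55
tool_pos: [0.4182, 0.1658, 0.0546]
tool_rot: [0.036, -0.035, -0.706, 0.707]
contact_force: [-13.3, -2.8, 28.7]
gripper_width: 0.001
```

The key is bottomed: the motion stopped and the force stiffened to about 29 N. I raise and go to yellow.

Emit:
apply_moves(moves=[[1,0,-10,0,0,0,0],[1,0,-20,0,0,0,0],[1,-10,0,47,0,0,0],[1,0,0,0,0,0,0],[1,0,0,0,0,0,0],[1,0,0,0,0,0,0]])

```text
time: 52.15
tool_pos: [0.4222, 0.1181, 0.08]
tool_rot: [-0.036, 0.035, 0.706, -0.706]
contact_force: [0.5, -0.7, 0.2]
gripper_width: 0.004
```

```bash
python3 - <<'E'
from h import *
s=manip.state(); rep(s,(.4231,.118,.0535))
E
```

```text
t 52.15 tcp [0.4222 0.1181 0.08  ] yaw -95.75 tilt [ 0.001 -1.    -0.   ] F [ 0.5 -0.7  0.2] w 0.004
 delta to (0.4231, 0.118, 0.0535) [-0.9 26.5 -0. ]
```

Emit:
apply_moves(moves=[[1,-0.9,12,0,0,0,0],[1,0,8,0,0,0,0],[1,0,3,0,0,0,0],[1,0,3,0,0,0,0],[1,0,1.5,0,0,0,0],[1,0,0,0,0,0,0],[1,0,0,0,0,0,0]])

```text
time: 52.85
tool_pos: [0.4231, 0.1182, 0.0548]
tool_rot: [-0.037, 0.034, 0.706, -0.706]
contact_force: [-10.6, -0.2, 20.3]
gripper_width: 0.001
```

Emit:
apply_moves(moves=[[1,0,-10,0,0,0,0],[1,0,-20,0,0,0,0],[1,10,0,-47,0,0,0],[1,9,0,-47,0,0,0],[1,0,0,0,0,0,0],[1,0,0,0,0,0,0],[1,0,0,0,0,0,0]])

```text
time: 53.55
tool_pos: [0.4136, 0.2125, 0.0821]
tool_rot: [0.036, -0.035, -0.706, 0.707]
contact_force: [-0.0, 0.2, 0.8]
gripper_width: 0.005
```

```bash
python3 - <<'E'
from h import *
s=manip.state(); rep(s,(.4135,.2137,.0535))
E
```

```text
t 53.55 tcp [0.4136 0.2125 0.0821] yaw -95.76 tilt [ 0.001 -1.     0.001] F [-0.   0.2  0.8] w 0.005
 delta to (0.4135, 0.2137, 0.0535) [ 0.1 28.6 -1.2]
```

Emit:
apply_moves(moves=[[1,0,13,-1.2,0,0,0],[1,0,8,0,0,0,0],[1,0,3,0,0,0,0],[1,0,3,0,0,0,0],[1,0,2,0,0,0,0],[1,0,0,0,0,0,0],[1,0,0,0,0,0,0]])

```text
time: 54.25
tool_pos: [0.4137, 0.2134, 0.0549]
tool_rot: [0.036, -0.034, -0.705, 0.707]
contact_force: [-7.3, -5.8, 13.8]
gripper_width: -0.001
```

Emit:
apply_moves(moves=[[1,0,-10,0,0,0,0],[1,0,-40,0,0,0,0],[1,0,-45,0,0,0,0],[1,0,-45,0,0,0,0],[1,0,0,30,0,0,0],[1,0,0,40,0,0,0],[1,0,0,40,0,0,0],[1,0,0,40,0,0,0],[1,0,0,40,0,0,0],[1,0,0,0,0,0,0],[1,0,0,0,0,0,0],[1,0,0,0,0,0,0]])

```text
time: 55.45
tool_pos: [0.3951, 0.0259, 0.1937]
tool_rot: [-0.035, 0.035, 0.706, -0.706]
contact_force: [-0.3, 0.4, 0.1]
gripper_width: 0.0
```

```bash
python3 - <<'E'
from h import *
s=manip.state(); rep(s); t=manip.grab_frame("top"); sc=manip.grab_frame("scene")
cv2.imwrite("pics/fin.png",np.hstack([t[100:310,100:500],sc[130:340,160:560]]))
E
```

```text
t 55.45 tcp [0.3951 0.0259 0.1937] yaw -95.71 tilt [-0.    -1.    -0.001] F [-0.3  0.4  0.1] w 0.0
```

```bash
python3 - <<'E'
from h import *
s=manip.state(); t=manip.grab_frame("top"); whites(s,t,.036,"top")
t4=cv2.imread("pics/top4.png")
for n,i in(("now",t),("t4",t4)):
    h,S,v=cv2.split(cv2.cvtColor(i,cv2.COLOR_BGR2HSV))
    for c,A,b in blobs(((h<4)|(h>175))&(S>150)&(v>100),20):
        if 150<c[1]<260 and 200<c[0]<300: print(n,"red",c.round(1),A)
    for c,A,b in blobs((h>8)&(h<35)&(S>150)&(v>110),20):
        if c[1]<260 and 230<c[0]<290: print(n,"brass",c.round(1),A)
manip.job_done()
E
```

```text
ring [160.  216.9] [11.9 12.5] [0.58   0.2476 0.036 ] delta [-162.4  157.7 -238.4]
ring [421.2 162. ] [38.4 74.1] [ 0.7373 -0.4169  0.036 ] delta [-384.1  157.4  407.5]
now red [255.8 200.7] 61
now red [252.  227.8] 62
now brass [254.  214.3] 56
t4 red [255.7 200.8] 64
t4 red [252.  227.8] 62
t4 brass [253.8 214.3] 53
the job is handed in; nothing more can be done
```

I finished the whole task and handed it in at about 55.5 s, well inside the 208 s limit.

- **Specimens:** All four black discs are in the magazine, each pressed down with the shut fingertips. After each press the wrist view showed both red catches back over the rim and the disc's top flush at their level.
- **References:** Only two white discs were on the bench. One was knocked aside by about 4 cm during the run, so I located it again before gripping it. Both lie in one pile on the plate. The wrist camera puts the top disc at (0.582, 0.247) and the plate centre at (0.584, 0.247), about 2 mm apart.
- **Keys:** I pressed white, then yellow, then green. Each stopped at the same height, with 29, 20 and 14 N on the tool, against about 5 N to push one fully down. I read that as fully down, since key travel cannot be measured directly.

**Last checks:**
- The top camera showed the catches and the uppermost specimen unchanged after the keys were pressed, and the pile still in place.
- It put the pile at (0.580, 0.248), about 4 mm from the plate centre, which disagrees slightly with the wrist view. I trust the wrist view more, because it saw the plate and the disc in the same picture.
- The final overview picture could not be viewed because the viewer's limit was used up, so the end check is numeric only.
- I did not re-measure the bottles and other equipment at the end. The arm was not near them.

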